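# Clip the relays onto the rail and tally them

## Task

Mount every relay that stands on the bench on the steel rail of the sloped panel, in any order and anywhere between the two end stops: hook the relay's fixed lip over the upper edge of the rail, then tilt it down until its foot clip snaps over the lower edge and it sits flat on the rail. When all of them are on, press the lever of the tally counter fully down and let it come back up once for each relay mounted, so that the dial shows their number, and leave the flux tin and the solder spool where they stand.

Things in the scene. Friction and masses are not known exactly. Their poses are not given: they have to be found in the camera images.
- stand: fixed sloped panel stand, 136 x 380 mm, 14 mm high in front and 77 mm behind; origin on the bench under its middle, x towards its high side, y along the rail; a grey duct lies along its high edge, no higher than the rail. A fixed lamp hangs 0.46 m above the bench, x 0.64 to 0.79 m and y above 0.10 m in the world, behind its left end
- rail: steel top-hat rail on the panel, 35 mm wide, 340 long, sloping up at 25 degrees. Origin: its middle, level with the flanges' outer faces; x up the slope, y along it, z square out. Upper flange x 11.5..17.5, lower -17.5..-11.5, 2.5 mm thick (z -2.5..0); panel face at z = -18. End stops at y = +-157..169, up to z = 14. A clipped relay lies parallel to these axes, its origin at x = 0 +-2, z = -10 mm
- relay_a: one of five identical grey rail relays (each may be absent), 50 x 40 x 68 mm, 0.15 kg, standing on its back. Origin: centre of its underside, the back that goes on the rail; z out of the front (up), +x to the fixed lip, -x to the foot clip. Upper body x -18..18, y -13..13, z 30..68 mm: grip it there across x or y. Below it a base x -26..24, y -20..20, its shoulders at z = 30
- relay_b: another such relay, same shape and axes as relay_a (it may be absent)
- relay_c: another such relay, same shape and axes as relay_a (it may be absent)
- relay_d: another such relay, same shape and axes as relay_a (it may be absent)
- relay_e: another such relay, same shape and axes as relay_a (it may be absent)
- relay_a_lip (a point): point of relay_a at x = 19, z = 3 mm in its frame, on its fixed lip: an L with a wall at x 18..24 and a tooth at x 14.5..18, top at z = 6, which goes under the rail's upper flange. The notch for the rail between lip and foot has its ceiling at z = 10 (x -20..11) and 12.5 (x 11..18)
- relay_b_lip (a point): same point of relay_b. All relays: the foot clip's black nose reaches to x = -14, flat top at z = 6.5, sloping back below to x = -19.5 at the underside; the flange pushes it back towards -x (up to 5.8 mm, about 5 N) and it springs out again under the flange; its tail shows out to x = -31
- relay_c_lip (a point): same point of relay_c. All relays hook so: turned about the rail's y by 15 to 30 degrees with the foot raised, tooth beyond the upper flange's edge (x > 17.5) and below the flange; drawn down the slope until the lip's wall meets the edge; then the foot turned down about that edge; the clip snaps with about 8 N
- relay_d_lip (a point): same point of relay_d
- relay_e_lip (a point): same point of relay_e
- tally: fixed tally counter, grey housing 44 x 72 x 92 mm on a 56 x 88 mm foot; origin at the centre of its underside; the white dial with 16 marks and a black hand is on its -x face (towards the robot), the lever sticks out of its -y side
- tally_drum (a joint): dial of the counter, rad, 0 at the start (hand straight up); each full press of the lever ratchets it on by one mark, 0.3927 rad (within a tenth of a mark), clockwise as the robot sees it; it never runs back
- tally_lever (a joint): lever of the counter, rad: 0 up at rest, 0.471 fully down at its stop; a spring brings it back. Its axis runs along the tally's x, 62 mm above the bench
- tally_pad (a point): middle of the top of the black thumb pad (24 x 27 mm) on the lever, 70 mm from the lever's axis, beside the housing with 34 mm from its middle to the housing's wall; at rest about 80 mm above the bench, fully down about 30 mm lower; press it straight down there: it takes 2 N at first and about 4 N at the bottom
- flux_tin: round red tin, 58 x 23 mm, a bystander; origin at the centre of its underside
- solder_spool: upright spool of solder, 56 x 43 mm, a bystander; origin at the centre of its underside
There are look-alikes about, which are no part of the job. What is shaped like the relay_d but pink is not meant.

How it is judged (in metres and radians):
On the way, in this order (a step that is already met when the one before it is completed fails the run):
1. all relays clipped on the rail, nothing tallied yet (x of relay_a in the frame of rail between -0.004 and 0.004 m and z of relay_a in the frame of rail between -0.013 and -0.0078 m and y of relay_a in the frame of rail between -0.15 and 0.15 m and angle between the z axis of each of relay_a, relay_b, relay_c, relay_d, relay_e and the z axis of rail, either way round below 0.06 rad and angle between the x axis of each of relay_a, relay_b, relay_c, relay_d, relay_e and the x axis of rail, either way round below 0.08 rad and x of each of relay_a_lip, relay_b_lip, relay_c_lip, relay_d_lip, relay_e_lip in the frame of rail above 0.01 m and x of relay_b in the frame of rail between -0.004 and 0.004 m and z of relay_b in the frame of rail between -0.013 and -0.0078 m and y of relay_b in the frame of rail between -0.15 and 0.15 m and x of relay_c in the frame of rail between -0.004 and 0.004 m and z of relay_c in the frame of rail between -0.013 and -0.0078 m and y of relay_c in the frame of rail between -0.15 and 0.15 m and x of relay_d in the frame of rail between -0.004 and 0.004 m and z of relay_d in the frame of rail between -0.013 and -0.0078 m and y of relay_d in the frame of rail between -0.15 and 0.15 m and x of relay_e in the frame of rail between -0.004 and 0.004 m and z of relay_e in the frame of rail between -0.013 and -0.0078 m and y of relay_e in the frame of rail between -0.15 and 0.15 m and value of joint tally_drum below 0.1178 rad), for 0.2 s.
2. the dial shows the number of relays (value of joint tally_drum between 1.453 and 2.0813 rad and (value of joint tally_drum above 1.8457 rad or (value of joint tally_drum above 1.453 rad and height (world z) of relay_a below -5 m) or (value of joint tally_drum above 1.453 rad and height (world z) of relay_b below -5 m) or (value of joint tally_drum above 1.453 rad and height (world z) of relay_c below -5 m) or (value of joint tally_drum above 1.453 rad and height (world z) of relay_d below -5 m) or (value of joint tally_drum above 1.453 rad and height (world z) of relay_e below -5 m)) and (value of joint tally_drum below 1.6886 rad or height (world z) of relay_a above -5 m) and (value of joint tally_drum below 1.6886 rad or height (world z) of relay_b above -5 m) and (value of joint tally_drum below 1.6886 rad or height (world z) of relay_c above -5 m) and (value of joint tally_drum below 1.6886 rad or height (world z) of relay_d above -5 m) and (value of joint tally_drum below 1.6886 rad or height (world z) of relay_e above -5 m) and value of joint tally_lever below 0.06 rad), for 0.2 s.
At the end, for the whole second after the job is handed in: all relays present lie flat on the rail between the end stops, lip at the upper flange (origin within 4 mm across, z -13 to -7.8 mm, tilt under 0.06, turn under 0.08 rad), at rest; dial advanced one mark per relay (within 0.3 mark), lever up (under 0.06 rad); tin and spool moved under 30 mm (all of step 2 and x of relay_a in the frame of rail between -0.004 and 0.004 m and z of relay_a in the frame of rail between -0.013 and -0.0078 m and y of relay_a in the frame of rail between -0.15 and 0.15 m and angle between the z axis of each of relay_a, relay_b, relay_c, relay_d, relay_e and the z axis of rail, either way round below 0.06 rad and angle between the x axis of each of relay_a, relay_b, relay_c, relay_d, relay_e and the x axis of rail, either way round below 0.08 rad and x of each of relay_a_lip, relay_b_lip, relay_c_lip, relay_d_lip, relay_e_lip in the frame of rail above 0.01 m and x of relay_b in the frame of rail between -0.004 and 0.004 m and z of relay_b in the frame of rail between -0.013 and -0.0078 m and y of relay_b in the frame of rail between -0.15 and 0.15 m and x of relay_c in the frame of rail between -0.004 and 0.004 m and z of relay_c in the frame of rail between -0.013 and -0.0078 m and y of relay_c in the frame of rail between -0.15 and 0.15 m and x of relay_d in the frame of rail between -0.004 and 0.004 m and z of relay_d in the frame of rail between -0.013 and -0.0078 m and y of relay_d in the frame of rail between -0.15 and 0.15 m and x of relay_e in the frame of rail between -0.004 and 0.004 m and z of relay_e in the frame of rail between -0.013 and -0.0078 m and y of relay_e in the frame of rail between -0.15 and 0.15 m and linear speed of each of relay_a, relay_b, relay_c, relay_d, relay_e below 0.02 m/s); the robot touches nothing.
It fails at once if the flux tin or the solder spool was disturbed (distance of any of flux_tin, solder_spool from where it was at the start of the episode above 0.03 m).
Of relay_a, relay_b, relay_c, relay_d, relay_e only 4 to 5 are there at a start; the rules pass over those that are not, and their reading is None.
At some moment in a run one of relay_a, relay_b, relay_c, relay_d, relay_e may be knocked a few centimetres aside while the robot is not near it.
It also fails if it takes over 200 s, if anything falls off the work surface, if the arm or the gripper's body presses on something with over 40 N, if the wrist force passes 120 N, or if a joint passes its speed limit or range.

## Robot

A 7-joint arm with a two-finger parallel gripper is mounted at the origin on a cart in front of the work surface, level with it; the furniture and walls round the work are solid. World frame = base frame: x ahead of the robot, y to its left, z up, the work surface at z = 0. Lengths are in m, angles in degrees, forces in N, time in s.
With the tool pointing down it reaches from about 0.35 to 0.9 m from the base axis. Payload 7.2 kg.
Tool frame: the origin (TCP) lies on the centre line of the jaws, within the pads' length; the fingertips stand 22 mm ahead of it and the grasp point (between the pads) lies 3 mm ahead of it (tip_reach is the distance from the TCP to the fingertips, in m); z points along the fingers, y is the line along which they close (so a half turn about z gives the same grasp; the last joint's range is limited). The gripper opens to 88 mm and grips with 3 to 60 N. Pads are 20 mm wide; open, the fingers measure 115 mm over their backs; the gripper's body (75 mm by 178 mm) begins 61 mm behind the grasp point.
Start: joints at [-69.97, 23.554, -0.728, 91.456, 0.321, 64.991, -4.71], TCP at [0.254, 0.571, 0.245] pointing down, gripper open.
Joint ranges: [-169.25, 169.25], [-16.82, 113.86], [-84.01, 82.57], [7.8, 145.47], [-59.2, 239.2], [7.22, 106.19], [-163.78, 163.78]. Speed limits (degrees/s): [136.94, 136.94, 172.46, 172.46, 180, 180, 180].

## Interface

Orientations are given as [roll, pitch, yaw] about the fixed x, y, z axes, in that order (R = Rz(yaw) Ry(pitch) Rx(roll)).
In Python, from bench import get_obs, get_image, camera_model, close_job, recognise, tip_reach gives the robot as it stands.
- The arm moves only by the tool send_rows, never from a script. Its argument "targets" is a list of rows, each a list of 7 numbers: the shift along the tool's x, y, z in mm, then the turn, a rotation vector about the tool's x, y, z in degrees, then the finger opening in mm, from 0 to 87.8. A call has 1 to 20 rows; each row shifts and turns the commanded pose from where the row before left it, along the tool's axes as they then stand; what a row does not reach is not made up. A row lasts 1/8 s, in which the tool goes at most 62.5 mm and 10.7 degrees, less where a joint would pass 70% of its speed; a pose out of reach is approached as far as the arm can. A call is refused whole if a number of a shift passes 62.5 or a number of a turn 10.7, either way. A call with a gripper value outside its range is refused whole. The fingers move at their own pace and stop on an object; "newtons" is the grip in N (left out, the last holds). Time passes only in rows, so rows that do not move let the fingers close. It gives the time, the measured TCP pose, the force, the opening and the grip force at its end, in the units of the state.
- get_obs(): the state, without advancing time (a new reading comes with each control period).
- get_image(name): name is "scene" or "top"; returns (picture, depth): 400x640x3 uint8, blue, green, red; 400x640 float32, m along the optical axis (not along the pixel's ray), 0 where there is no reading.
- camera_model(name): a dict with "camera_matrix" (3x3 intrinsics, pixels), "extrinsics" (4x4, takes a point from world to camera coordinates). Camera axes: x right, y down, z forward; pixel columns grow to the right and rows downward; lengths in m; the calibration is good to about 2 mm. A picture is of the moment at which its call begins. camera_model takes no time and is no camera call.
- close_job(): hands the job in; it is judged then, once.
Trained networks look in the newest picture that a camera, given by its name, has taken for a name from the list of things; names that differ only in an ending like _2 or _b are one class to them, and where a whole thing is asked for, a point or a joint stands for the part that bears it (a point fixed in the world has none). Each returns a list of dicts, best first, with "p" (0 to 1); they miss things now and then, are a little off and sometimes report something else, mostly with a low value. They report only what shows in the picture. A call takes as long as a camera call. They do not tell look-alikes from the thing itself.
- recognise(name, camera): "position" ([column, row] in pixels, amid what is visible of it).
The state is a dict: "clock": time; "qpos": joint angles; "qvel": joint speeds; "joint_torque": joint torques, N m; "tcp_pos": TCP position; "tool_rot": TCP orientation; "ft_force": force on the tool from outside, world axes, zero at the start; "ft_torque": the same for the moment, N m; "grip_width": finger opening in m; "gripper_force": force on a finger pad.
Only numpy, scipy, OpenCV 4.12 (cv2) and the standard library are available. Lean on these libraries where they do the work, as an engineer would, in place of code of your own. Each camera call takes 0.05 s, during which the arm holds its last target. There are 200 camera calls.

## Working session

There is one attempt and no reset: what is moved stays moved. The work goes in short steps, Python scripts to look and compute and a tool call to move; the robot and the scene stay as the last step left them, time stands still between calls to the robot, and variables do not carry over. Pictures are saved under pics/ and viewed, at most 14 in all, crops included, and the job is handed in when it is done.

Besides the shell and the picture viewer there is one more tool, called after ">>>" as a command line: name --pt "numbers of a row" for each row, then --argument value for the rest. send_rows: Moves the arm, as the interface text tells. Its arguments: {"type":"object","properties":{"targets":{"type":"array"},"newtons":{"type":"number"}},"required":["targets"]}

```bash
ls; mkdir -p pics
python3 - <<'E'
from bench import *
import cv2,numpy as np
for n in("scene","top"):
    im,d=get_image(n); cv2.imwrite(f"pics/{n}0.png",im); np.save(f"pics/{n}0.npy",d)
    m=camera_model(n); print(n,np.round(m["camera_matrix"],1).tolist(),np.round(np.linalg.inv(m["extrinsics"]),3).tolist())
    for o in("relay_a","tally","tally_pad","flux_tin","solder_spool","rail","stand"):
        print(o,[(np.round(r["position"]).tolist(),round(r["p"],2)) for r in recognise(o,n)])
o=get_obs();print({k:np.round(v,3).tolist() for k,v in o.items()},tip_reach)
E
```

```text
pics
scene [[514.3, 0.0, 322.7], [0.0, 514.3, 196.2], [0.0, 0.0, 1.0]] [[-0.995, 0.08, -0.061, 0.618], [0.1, 0.853, -0.513, 0.791], [0.011, -0.516, -0.856, 1.438], [0.0, 0.0, 0.0, 1.0]]
relay_a [([349.0, 187.0], 0.86), ([351.0, 242.0], 0.81), ([348.0, 160.0], 0.76), ([345.0, 219.0], 0.59), ([332.0, 141.0], 0.52), ([329.0, 293.0], 0.44)]
tally [([334.0, 319.0], 0.91)]
tally_pad []
flux_tin [([341.0, 277.0], 0.56)]
solder_spool [([337.0, 113.0], 0.59)]
rail [([290.0, 168.0], 0.66)]
stand [([292.0, 169.0], 0.83), ([334.0, 321.0], 0.55)]
top [[428.2, 0.0, 326.5], [0.0, 428.2, 194.1], [0.0, 0.0, 1.0]] [[0.003, -0.973, 0.229, 0.224], [-1.0, -0.003, 0.0, -0.027], [0.0, -0.229, -0.973, 1.378], [0.0, 0.0, 0.0, 1.0]]
relay_a [([375.0, 232.0], 0.75), ([337.0, 228.0], 0.7), ([402.0, 215.0], 0.69), ([307.0, 223.0], 0.67), ([280.0, 217.0], 0.64)]
tally [([209.0, 197.0], 0.95)]
tally_pad [([226.0, 192.0], 0.65)]
flux_tin [([253.0, 214.0], 0.66)]
solder_spool [([442.0, 229.0], 0.69)]
rail [([367.0, 169.0], 0.73)]
stand [([366.0, 173.0], 0.58)]
{'clock': 0.8, 'qpos': [-69.969, 23.551, -0.73, 91.456, 0.321, 64.991, -4.71], 'qvel': [-0.0, 0.079, 0.016, 0.025, -0.047, 0.083, -0.003], 'joint_torque': [-0.001, -58.768, 0.641, -29.136, -0.054, 0.011, 0.0], 'tcp_pos': [0.254, 0.571, 0.245], 'tool_rot': [179.996, -0.001, 156.063], 'ft_force': [0.165, -0.202, 0.919], 'ft_torque': [-0.045, -0.024, -0.026], 'gripper_force': 0.0, 'grip_width': 0.088} 0.022
```

Run:
```python
import cv2
a=cv2.imread("pics/scene0.png");b=cv2.imread("pics/top0.png")
cv2.imwrite("pics/s1.png",cv2.resize(a[80:350,200:440],None,fx=2.2,fy=2.2,interpolation=cv2.INTER_CUBIC))
cv2.imwrite("pics/t1.png",cv2.resize(b[120:280,180:480],None,fx=2.66,fy=2.66,interpolation=cv2.INTER_CUBIC))
```

```text
(no output)
```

View pics/s1.png

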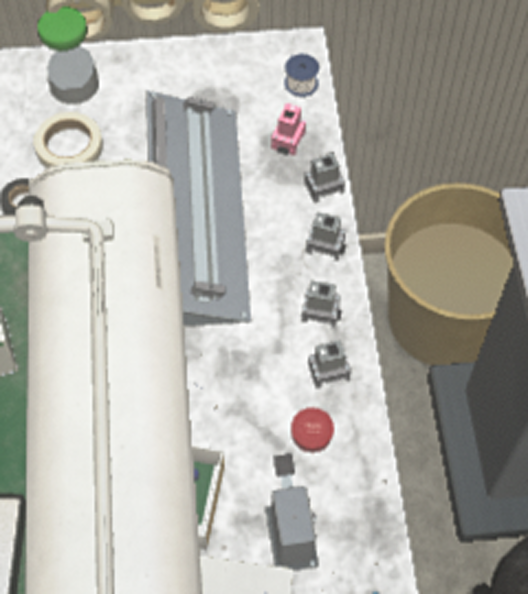

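View pics/t1.png

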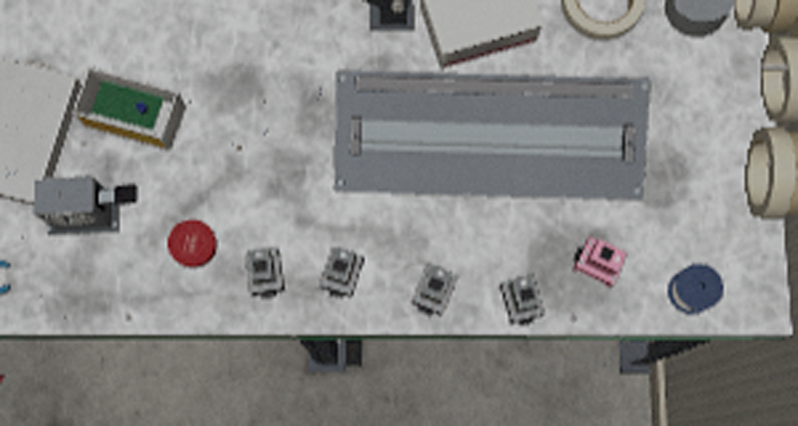

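Top view: four grey relays at about (280,221), (309,222), (344,227) and (377,232), black foot clips toward the robot. The pink look-alike at (407,216) doesn't count, so 4 relays are present. The tin is at (252,211), the spool at (442,229), the tally at (209,197) and its pad at (227,192). Next I'll measure with depth.

```bash
cat > h.py <<'E'
from bench import *
import cv2,numpy as np
np.set_printoptions(precision=4,suppress=True)
def cloud(n,im,d):
    m=camera_model(n);K=np.array(m["camera_matrix"]);E=np.linalg.inv(np.array(m["extrinsics"]))
    v,u=np.nonzero(d>0);z=d[v,u]
    p=np.c_[(u-K[0,2])/K[0,0]*z,(v-K[1,2])/K[1,1]*z,z]@E[:3,:3].T+E[:3,3]
    return p,im[v,u].astype(float),np.c_[u,v]
def proj(n,p):
    m=camera_model(n);q=np.array(m["extrinsics"])[:3]@np.r_[p,1];q=np.array(m["camera_matrix"])@q;return q[:2]/q[2]
def seg(P,c,lo,hi,r=.05):
    return P[(np.hypot(*(P[:,:2]-c).T)<r)&(P[:,2]>lo)&(P[:,2]<hi)]
def rect(Q):
    (c,s,a)=cv2.minAreaRect((Q[:,:2]*1000).astype(np.float32));return np.round(c,1),np.round(s,1),round(a,1)
E
python3 - <<'E'
from h import *
from scipy.cluster.hierarchy import fcluster,linkage
C={}
for n in("top","scene"):
    P,c,uv=cloud(n,cv2.imread(f"pics/{n}0.png"),np.load(f"pics/{n}0.npy"));C[n]=(P,c,uv)
    b=P[(P[:,0]>.4)&(P[:,0]<.85)&(abs(P[:,1])<.5)&(abs(P[:,2])<.01)];print(n,"bench z",np.median(b[:,2]))
P=C["top"][0];Ps=C["scene"][0]
for u in[(280,218),(309,219),(344,225),(377,229),(407,214),(226,192),(252,212),(442,229),(205,190)]:
    k=np.argmin(np.hypot(*(C["top"][2]-u).T));c=P[k,:2];print("px",u,"at",P[k])
    for nm,Q in(("top",P),("scene",Ps)):
        a=seg(Q,c,.058,.08,.035);b=seg(Q,c,.012,.08,.05)
        print("  ",nm,len(a),rect(a) if len(a)>4 else "",np.median(a[:,2]) if len(a) else"",np.mean(a,0) if len(a) else "",'|',rect(b) if len(b)>4 else "")
E
```

```text
top bench z -0.00038399312630044147
scene bench z -0.00025373439062748027
px (280, 218) at [0.4562 0.1171 0.0681]
   top 102 (array([452.3, 125.1]), array([35.2, 25.7]), 8.7) 0.06860121788955853 [0.4519 0.1247 0.0681] | (array([451.8, 125.2]), array([50.4, 40.4]), 9.9)
   scene 112 (array([455.9, 127.1]), array([36.3, 27.2]), 8.6) 0.06735637663187732 [0.4562 0.1279 0.0673] | (array([455.2, 125.8]), array([50.1, 43.1]), 7.0)
px (309, 219) at [0.4532 0.0271 0.069 ]
   top 101 (array([453.1,  31.1]), array([26.2, 36. ]), 72.7) 0.06802057263788908 [0.4525 0.0311 0.0679] | (array([450.7,  32.4]), array([40.7, 50.8]), 72.7)
   scene 103 (array([455.7,  33.2]), array([28.9, 36.3]), 78.4) 0.06813752288740593 [0.4563 0.0344 0.0677] | (array([455.2,  34.3]), array([42.6, 49.8]), 74.2)
px (344, 225) at [ 0.4348 -0.0812  0.0683]
   top 102 (array([431.8, -80.3]), array([26. , 36.6]), 66.9) 0.06802785780277976 [ 0.431  -0.08    0.0679] | (array([430.5, -79.8]), array([39.8, 49.8]), 66.2)
   scene 97 (array([435.1, -79.3]), array([31.8, 38.4]), 62.1) 0.06711740843072644 [ 0.4355 -0.0774  0.067 ] |
[... 1159 characters left out ...]
52, 212) at [0.4838 0.213  0.0215]
   top 0    | (array([486.2, 214.1]), array([56.6, 56.8]), 26.9)
   scene 0    | (array([489.6, 215.8]), array([56.5, 56.5]), 60.6)
px (442, 229) at [ 0.4279 -0.3915  0.0378]
   top 0    | (array([ 431. , -391.8]), array([55.3, 54.4]), 18.2)
   scene 0    | (array([ 433.1, -390.9]), array([55.2, 57.2]), 26.1)
px (205, 190) at [0.5396 0.3495 0.0895]
   top 17 (array([523.4, 328.5]), array([14.4, 52.8]), 54.4) 0.06873244026275893 [0.5263 0.328  0.0699] | (array([515.7, 340.6]), array([34.1, 88. ]), 31.7)
   scene 13 (array([541.5, 357.5]), array([43.4, 56.8]), 60.0) 0.06840557427754201 [0.5502 0.3497 0.0673] | (array([530.5, 345.2]), array([51.1, 92.2]), 6.2)
```

Run:
```python
from h import *
R=[((452.3,125.1),8.7),((453.1,31.1),-17.3),((431.8,-80.3),-23.1),((420.7,-184.1),16)]
off={"top":(0,0),"scene":(3.3,1.7)}
for n in("top","scene"):
    P,c,uv=cloud(n,cv2.imread(f"pics/{n}0.png"),np.load(f"pics/{n}0.npy"))
    for (x,y),a in R:
        q=(P[:,:2]*1000-[x,y]-off[n]);t=np.radians(a);q=q@np.array([[np.cos(t),-np.sin(t)],[np.sin(t),np.cos(t)]])
        low=(P[:,2]>.003)&(P[:,2]<.034)&(abs(q[:,1])<20)
        f=lambda lo,hi:(int((low&(q[:,0]>lo)&(q[:,0]<hi)).sum()),np.round(c[low&(q[:,0]>lo)&(q[:,0]<hi)].mean()) if (low&(q[:,0]>lo)&(q[:,0]<hi)).any() else None)
        print(n,a,"-x side",f(-33,-27),f(-27,-18),"+x side",f(18,26),f(26,33))
    # stand
    S=(P[:,0]>.5)&(P[:,0]<.75)&(P[:,1]>-.35)&(P[:,1]<.15)&(P[:,2]>.008)&(P[:,2]<.12)
    Q=P[S];ang=np.radians(25)
    print(n,"stand rect",rect(Q))
    w=-Q[:,0]*np.sin(ang)+Q[:,2]*np.cos(ang)
    h,e=np.histogram(w,bins=np.arange(w.min(),w.max(),.001));k=np.argsort(h)[-8:];print("normal-offset peaks",e[k],h[k])
    s=Q[:,0]*np.cos(ang)+Q[:,2]*np.sin(ang)
    np.savez(f"pics/st_{n}.npz",Q=Q,w=w,s=s)
    m=np.argsort(s);
    for lo in np.arange(s.min(),s.max(),.004):
        k=(s>=lo)&(s<lo+.004)&(Q[:,1]>-.2)&(Q[:,1]<.0)
        if k.any(): print(np.round([lo*1000,np.median(w[k])*1000,w[k].min()*1000,w[k].max()*1000],1),end=' ')
    print()
```

```text
top 8.7 -x side (9, np.float64(111.0)) (45, np.float64(97.0)) +x side (9, np.float64(123.0)) (3, np.float64(154.0))
top -17.3 -x side (10, np.float64(106.0)) (42, np.float64(106.0)) +x side (8, np.float64(112.0)) (1, np.float64(139.0))
top -23.1 -x side (10, np.float64(104.0)) (42, np.float64(106.0)) +x side (5, np.float64(126.0)) (3, np.float64(151.0))
top 16 -x side (11, np.float64(116.0)) (41, np.float64(108.0)) +x side (12, np.float64(122.0)) (1, np.float64(153.0))
top stand rect (array([641.6, -97.1]), array([216.2, 485.6]), 0.0)
normal-offset peaks [-0.2233 -0.2163 -0.2173 -0.2223 -0.2213 -0.2183 -0.2193 -0.2203] [290 291 342 366 446 471 515 535]
[ 487.  -217.3 -218.3 -216.4] [ 499.  -221.4 -224.9 -212.4] [ 503.  -220.8 -224.7 -212.3] [ 507.  -219.7 -226.6 -213.1] [ 511.  -219.4 -228.3 -213.1] [ 515.  -220.  -227.5 -213. ] [ 519.  -220.2 -226.8 -212.7] [ 523.  -220.7 -225.7 -214.2] [ 527.  -219.4 -226.5 -213.1] [ 531.  -219.3 -227.4 -214. ] [ 535.  -219.2 -227.7 -212.1] [ 539.  -221.3 -227.8 -213. ] [ 543.  -220.5 -226.  -214.8] [ 547.  -219.4 -226.9 -213.5] [ 551.  -219.8 -226
[... 2327 characters left out ...]
.5 -213.6] [ 551.4 -219.5 -226.6 -214.5] [ 555.4 -216.9 -221.1 -214.1] [ 559.4 -204.5 -210.1 -200.6] [ 563.4 -203.3 -224.2 -197.5] [ 567.4 -209.2 -224.7 -195.5] [ 571.4 -216.3 -225.5 -197.8] [ 575.4 -218.9 -226.1 -211.7] [ 579.4 -218.  -225.5 -210.7] [ 583.4 -212.7 -217.9 -205.9] [ 587.4 -205.9 -225.7 -198.9] [ 591.4 -207.5 -227.8 -196.8] [ 595.4 -216.4 -228.8 -195.1] [ 599.4 -220.8 -227.  -196.2] [ 603.4 -221.5 -228.4 -209.1] [ 607.4 -220.2 -227.  -215.1] [ 611.4 -219.8 -224.7 -213.1] [ 615.4 -218.6 -219.1 -214.3] [ 619.4 -218.6 -220.3 -216.7] [ 627.4 -206.1 -206.1 -206.1] [ 631.4 -200.3 -204.4 -200. ] [ 635.4 -199.9 -204.9 -198.6] [ 639.4 -201.7 -203.9 -199.4] [ 643.4 -202.1 -210.3 -195.3]
```

Run:
```python
from h import *
from scipy.optimize import minimize
a=np.radians(25)
def prof(x):
    s=lambda t:1/(1+np.exp(-t/1.0))
    fl=s(x-11.5)*s(17.5-x)+s(x+17.5)*s(-11.5-x)
    ch=s(x+11.5)*s(11.5-x)
    return -18+18*fl+1.5*ch
def fr(p,Q):
    psi,x0,y0,z0=p
    c,s=np.cos(psi),np.sin(psi);d=Q*1000-[x0,y0,z0]
    X=c*d[:,0]+s*d[:,1];Y=-s*d[:,0]+c*d[:,1]
    return np.c_[X*np.cos(a)+d[:,2]*np.sin(a),Y,-X*np.sin(a)+d[:,2]*np.cos(a)]
for n in("top","scene"):
    P,c,uv=cloud(n,cv2.imread(f"pics/{n}0.png"),np.load(f"pics/{n}0.npy"))
    Q=P[(P[:,0]>.48)&(P[:,0]<.75)&(P[:,1]>-.35)&(P[:,1]<.15)&(P[:,2]>.004)&(P[:,2]<.12)]
    def cost(p):
        f=fr(p,Q);k=(abs(f[:,0])<48)&(abs(f[:,1])<145);r=f[k,2]-prof(f[k,0])
        return np.mean(np.minimum(abs(r),10))
    best=min((minimize(cost,[np.radians(y0),606+dx,-97,59],method="Nelder-Mead",options=dict(xatol=1e-4,fatol=1e-5,maxiter=900,initial_simplex=np.array([[np.radians(y0),606+dx,-97,59]]*5)+np.diag([.03,5,0,4,0])[:,:4][[0,1,3,4,2]] if 0 else None)) for y0 in(0,-2,2) for dx in(-5,0,5)),key=lambda r:r.fun)
    p=best.x;print(n,"yaw",np.degrees(p[0]),p[1:],"cost",best.fun)
    f=fr(p,Q)
    st=f[(abs(f[:,0])<25)&(f[:,2]>7)&(f[:,2]<25)&(abs(f[:,1])>120)]
    for sg in(-1,1):
        t=st[st[:,1]*sg>0]; print(" stop",sg,len(t),np.percentile(t[:,1],[0,10,50,90,100]) if len(t) else "")
    pn=f[(abs(f[:,2]+18)<8)&(abs(f[:,0])<60)];print(" panel y",pn[:,1].min(),pn[:,1].max(),"x",np.percentile(f[abs(f[:,1])<150][:,0],[1,99]))
    k=(abs(f[:,0])<48)&(abs(f[:,1])<140)
    for b in np.arange(-26,28,3.):
        m=k&(f[:,0]>=b)&(f[:,0]<b+3);print((b+1.5,round(float(np.median(f[m,2])),1)),end=" ")
    A=np.c_[f[:,:2],np.ones(len(f))];m=k&(abs(f[:,2]+18)<8)&(abs(f[:,0])>20);print("\n slopes",np.linalg.lstsq(A[m],f[m,2],rcond=None)[0])
    print(" colors mid", )
```

```text
top yaw -1.3181490932970614 [ 605.9603 -152.4484   60.6912] cost 3.1226173641342414
 stop -1 55 [-165.1026 -162.6034 -157.8837 -152.5909 -135.4481]
 stop 1 52 [161.8209 162.1882 165.877  171.6777 172.0339]
 panel y -185.78377781032253 193.44196550915248 x [-116.1328  124.6901]
(np.float64(-24.5), -18.2) (np.float64(-21.5), -18.3) (np.float64(-18.5), -17.3) (np.float64(-15.5), -1.3) (np.float64(-12.5), -0.5) (np.float64(-9.5), -1.8) (np.float64(-6.5), -14.3) (np.float64(-3.5), -17.3) (np.float64(-0.5), -16.1) (np.float64(2.5), -17.1) (np.float64(5.5), -16.8) (np.float64(8.5), -15.1) (np.float64(11.5), -1.2) (np.float64(14.5), -1.0) (np.float64(17.5), -3.1) (np.float64(20.5), -18.3) (np.float64(23.5), -17.8) (np.float64(26.5), -18.7) 
 slopes [ -0.0013  -0.001  -18.3471]
 colors mid
scene yaw -1.3578082627208206 [ 608.1682 -154.9608   61.3357] cost 3.909975196932836
 stop -1 40 [-163.7375 -160.8057 -153.0653 -148.508  -145.8649]
 stop 1 52 [163.8922 166.1157 172.678  177.414  179.023 ]
 panel y -183.94379724773057 200.32802779003708 x [-129.7721   75.1539]
(np.float64(-24.5), -17.1) (np.float64(-21.5), -11.8) (np.float64(-18.5), -2.8) (np.float64(-15.5), -2.4) (np.float64(-12.5), -0.9) (np.float64(-9.5), -7.5) (np.float64(-6.5), -11.4) (np.float64(-3.5), -16.6) (np.float64(-0.5), -16.8) (np.float64(2.5), -16.2) (np.float64(5.5), -12.5) (np.float64(8.5), -5.4) (np.float64(11.5), -3.2) (np.float64(14.5), -14.8) (np.float64(17.5), -5.4) (np.float64(20.5), -17.3) (np.float64(23.5), -18.2) (np.float64(26.5), -19.1) 
 slopes [ -0.0003   0.0008 -18.5088]
 colors mid
```

```bash
cat > plan.py <<'E'
# usage: plan.py x y z yaw tilt  -> total tool-frame turn then shift from measured pose (turn first)
import sys,numpy as np
from bench import get_obs
from scipy.spatial.transform import Rotation as R
def goalR(yaw,tilt): return R.from_euler('xyz',[180,0,90+yaw],degrees=True)*R.from_euler('x',-tilt,degrees=True)
def plan(g,yaw,tilt=0):
    o=get_obs();p=np.array(o["tcp_pos"])*1000;r=R.from_euler('xyz',o["tool_rot"],degrees=True)
    G=goalR(yaw,tilt);rv=(r.inv()*G).as_rotvec(degrees=True);d=G.inv().apply(np.array(g)-p)
    print("at",p.round(1),np.round(o["tool_rot"],2),"grip",round(o["grip_width"]*1000,1),"F",np.round(o["ft_force"],1),"t",o["clock"])
    print("turn",rv.round(2),"then shift",d.round(1))
if __name__=="__main__":
    a=list(map(float,sys.argv[1:]));plan(a[:3],a[3],a[4] if len(a)>4 else 0)
E
python3 plan.py 454 126 150 8.7
```

```text
at [253.6 571.2 244.7] [180.    -0.   156.06] grip 87.8 F [ 0.2 -0.2  0.9] t 0.8
turn [ 0.   -0.   57.36] then shift [-470.4  130.8   94.7]
```

>>> send_rows --pt "0 0 0 0 0 9.56 87.8" --pt "0 0 0 0 0 9.56 87.8" --pt "0 0 0 0 0 9.56 87.8" --pt "0 0 0 0 0 9.56 87.8" --pt "0 0 0 0 0 9.56 87.8" --pt "0 0 0 0 0 9.56 87.8" --pt "-42.8 11.9 0 0 0 0 87.8" --pt "-42.8 11.9 0 0 0 0 87.8" --pt "-42.8 11.9 0 0 0 0 87.8" --pt "-42.8 11.9 0 0 0 0 87.8" --pt "-42.8 11.9 0 0 0 0 87.8" --pt "-42.8 11.9 0 0 0 0 87.8" --pt "-42.8 11.9 0 0 0 0 87.8" --pt "-42.8 11.9 0 0 0 0 87.8" --pt "-42.8 11.9 0 0 0 0 87.8" --pt "-42.8 11.9 0 0 0 0 87.8" --pt "-42.4 11.8 0 0 0 0 87.8" --pt "0 0 45 0 0 0 87.8" --pt "0 0 45 0 0 0 87.8" --pt "0 0 0 0 0 0 87.8" --newtons 30

```text
clock: 3.3
tcp_pos: [0.4522, 0.1252, 0.1526]
tool_rot: [-179.7, 0.1, 98.7]
ft_force: [-0.2, 0.6, 0.2]
grip_width: 0.0877
gripper_force: 0.0
```

```bash
python3 plan.py 454 126 55 8.7
python3 - <<'E'
from h import *
o=get_obs();print(o["qpos"])
P=np.concatenate([cloud(n,*get_image(n))[0] for n in("scene",)])
for c in[(454,126),(455,33),(433,-79),(422,-183)]:
    b=seg(P,np.array(c)/1000,.05,.08,.04);print(c,len(b),rect(b) if len(b)>5 else "",b.mean(0) if len(b) else "")
E
```

```text
at [452.2 125.2 152.6] [-1.797e+02  1.100e-01  9.868e+01] grip 87.7 F [-0.2  0.6  0.2] t 3.3
turn [-0.3   0.11 -0.02] then shift [ 0.5  1.9 97.6]
[-42.7572  15.6638  25.3978 119.4309  -9.0212  47.0305  -3.2983]
(454, 126) 132 (array([455.4, 127.2]), array([36.9, 28.7]), 10.6) [0.4564 0.1291 0.065 ]
(455, 33) 45 (array([462.1,  40.7]), array([23. , 32.9]), 28.6) [0.465  0.0356 0.0668]
(433, -79) 0  
(422, -183) 0
```

>>> send_rows --pt "0 1 40 0 0 0 87.8" --pt "0 1 37 0 0 0 87.8" --pt "0 0 15 0 0 0 87.8" --pt "0 0 5 0 0 0 87.8" --pt "0 0 0 0 0 0 87.8" --pt "0 0 0 0 0 0 87.8"

```text
clock: 4.1
tcp_pos: [0.4568, 0.1267, 0.0588]
tool_rot: [179.9, -0.0, 98.7]
ft_force: [-0.9, -0.9, -0.9]
grip_width: 0.0877
gripper_force: 0.0
```

```bash
python3 plan.py 454 126 55 8.7
```

```text
at [456.8 126.7  58.8] [ 1.799e+02 -4.000e-02  9.870e+01] grip 87.7 F [-0.9 -0.9 -0.9] t 4.1
turn [ 0.1  -0.04  0.  ] then shift [-0.2 -2.9  3.8]
```

>>> send_rows --pt "0 -2 3 0 0 0 87.8" --pt "0 0 0 0 0 0 50" --pt "0 0 0 0 0 0 30" --pt "0 0 0 0 0 0 30" --pt "0 0 0 0 0 0 30" --pt "0 0 0 0 0 0 30" --pt "0 0 0 0 0 0 30" --pt "0 0 0 0 0 0 30" --newtons 35

```text
clock: 5.1
tcp_pos: [0.4542, 0.1261, 0.0547]
tool_rot: [180.0, -0.0, 98.7]
ft_force: [1.4, 1.5, -0.7]
grip_width: 0.0361
gripper_force: 34.9
```

>>> send_rows --pt "0 0 -40 0 0 0 30" --pt "0 0 -55 0 0 0 30" --pt "0 0 -20 0 0 0 30" --pt "0 0 0 0 0 0 30" --pt "0 0 0 0 0 0 30"

```text
clock: 5.72
tcp_pos: [0.4533, 0.126, 0.1686]
tool_rot: [-179.9, 0.0, 98.7]
ft_force: [0.3, -0.5, -1.8]
grip_width: 0.0359
gripper_force: 34.9
```

```bash
python3 plan.py 614.7 -57.5 150 -1.34
```

```text
at [453.3 126.  168.6] [-1.7991e+02  2.0000e-02  9.8720e+01] grip 35.9 F [ 0.3 -0.5 -1.8] t 5.725
turn [-0.09  0.03 10.06] then shift [-179.7  165.7   18.6]
```

>>> send_rows --pt "0 0 0 0 0 5 30" --pt "0 0 0 0 0 5.06 30" --pt "-30 27.6 0 0 0 0 30" --pt "-30 27.6 0 0 0 0 30" --pt "-30 27.6 0 0 0 0 30" --pt "-30 27.6 0 0 0 0 30" --pt "-30 27.6 0 0 0 0 30" --pt "-29.7 27.7 18 0 0 0 30" --pt "0 0 0 0 0 0 30" --pt "0 0 0 0 0 0 30" --pt "0 0 0 0 0 0 30" --pt "0 0 0 0 0 0 30"

```text
clock: 7.22
tcp_pos: [0.6153, -0.0564, 0.152]
tool_rot: [180.0, -0.0, 88.7]
ft_force: [0.4, -0.2, -1.6]
grip_width: 0.0358
gripper_force: 34.9
```

```bash
python3 plan.py 614.7 -57.5 112.3 -1.34
```

```text
at [615.3 -56.4 152. ] [ 1.7998e+02 -4.0000e-02  8.8720e+01] grip 35.8 F [ 0.4 -0.2 -1.6] t 7.225
turn [ 0.02 -0.04  0.06] then shift [-1.1 -0.6 39.7]
```

>>> send_rows --pt "-1 -0.5 20 0 0 0 30" --pt "0 0 12 0 0 0 30" --pt "0 0 4 0 0 0 30" --pt "0 0 3.5 0 0 0 30" --pt "0 0 0 0 0 0 30" --pt "0 0 0 0 0 0 30" --pt "0 0 0 0 0 0 30"

```text
clock: 8.1
tcp_pos: [0.6152, -0.0584, 0.1127]
tool_rot: [180.0, -0.0, 88.6]
ft_force: [-2.2, 0.4, 4.5]
grip_width: 0.0358
gripper_force: 34.9
```

```bash
python3 plan.py 609 -57.5 112.3 -1.34
```

```text
at [615.2 -58.4 112.7] [ 1.7996e+02 -2.0000e-02  8.8650e+01] grip 35.8 F [-2.2  0.4  4.5] t 8.1
turn [ 0.04 -0.02 -0.01] then shift [ 0.8 -6.2  0.4]
```

>>> send_rows --pt "0 0 -2 0 0 0 30" --pt "0 -2 0 0 0 0 30" --pt "0 0 0 0 0 0 30" --pt "0 0 0 0 0 0 30"

```text
clock: 8.6
tcp_pos: [0.6129, -0.0585, 0.114]
tool_rot: [-180.0, 0.0, 88.6]
ft_force: [0.2, 0.3, -1.4]
grip_width: 0.0359
gripper_force: 34.9
```

>>> send_rows --pt "0 -1.8 0.85 0 0 0 30" --pt "0 0 0 0 0 0 30" --pt "0 0 0 0 0 0 30"

```text
clock: 8.98
tcp_pos: [0.6111, -0.0584, 0.1133]
tool_rot: [-180.0, -0.0, 88.6]
ft_force: [0.1, -0.1, -1.7]
grip_width: 0.0362
gripper_force: 34.9
```

>>> send_rows --pt "0 -1.8 0.85 0 0 0 30" --pt "0 0 0 0 0 0 30" --pt "0 0 0 0 0 0 30"

```text
clock: 9.35
tcp_pos: [0.6105, -0.0584, 0.113]
tool_rot: [179.9, 0.0, 88.6]
ft_force: [4.5, -0.5, -0.0]
grip_width: 0.0357
gripper_force: 34.9
```

>>> send_rows --pt "0 -1.8 0.85 0 0 0 30" --pt "0 0 0 0 0 0 30" --pt "0 0 0 0 0 0 30"

```text
clock: 9.72
tcp_pos: [0.6102, -0.0585, 0.1129]
tool_rot: [179.7, 0.0, 88.6]
ft_force: [7.5, -0.3, 1.3]
grip_width: 0.0358
gripper_force: 34.9
```

>>> send_rows --pt "0 1.5 -1.5 0 0 0 30" --pt "0 0 -1 0 0 0 30" --pt "0 0 0 0 0 0 30"

```text
clock: 10.1
tcp_pos: [0.6101, -0.0583, 0.1138]
tool_rot: [179.9, 0.0, 88.7]
ft_force: [7.5, -0.2, -6.5]
grip_width: 0.0357
gripper_force: 34.9
```

>>> send_rows --pt "0 0 -1 0 0 0 30" --pt "0 0 -1 0 0 0 30" --pt "0 0 0 0 0 0 30"

```text
clock: 10.48
tcp_pos: [0.61, -0.0583, 0.1141]
tool_rot: [179.9, 0.1, 88.7]
ft_force: [13.9, -0.8, -21.7]
grip_width: 0.036
gripper_force: 34.9
```

```bash
cat > tilt.py <<'E'
import numpy as np
h=54.7
def tcp(th,p):   # plane coords rel. rail origin; th relay tilt vs rail (25=upright)
    b=np.radians(25-th);ex=np.array([np.cos(b),np.sin(b)]);ez=np.array([-np.sin(b),np.cos(b)])
    a=np.radians(25);E=17.5*np.array([np.cos(a),np.sin(a)])-1.25*np.array([-np.sin(a),np.cos(a)])
    return E-p[0]*ex-(p[1]-h)*ez,ex,ez
ths=np.r_[np.linspace(25,0,11)];pts=[np.array([17.55,10.0])*(t/25)+np.array([18.1,8.75])*(1-t/25) for t in ths]
T=[tcp(t,p) for t,p in zip(ths,pts)]
print("TCP start",T[0][0],"end",T[-1][0])
for i in range(10):
    d=T[i+1][0]-T[i][0];print("y %.2f z %.2f turn x %.2f"%(d@T[i][1],-d@T[i][2],-(ths[i]-ths[i+1])))
E
python3 tilt.py
```

```text
TCP start [-1.1613409  50.96293485] end [-19.43482097  40.25838712]
y -1.99 z 0.69 turn x -2.50
y -2.00 z 0.69 turn x -2.50
y -2.00 z 0.69 turn x -2.50
y -2.01 z 0.69 turn x -2.50
y -2.02 z 0.70 turn x -2.50
y -2.02 z 0.70 turn x -2.50
y -2.03 z 0.70 turn x -2.50
y -2.03 z 0.70 turn x -2.50
y -2.04 z 0.71 turn x -2.50
y -2.04 z 0.71 turn x -2.50
```

>>> send_rows --pt "0 0 2 0 0 0 30" --pt "0 0 1.5 0 0 0 30" --pt "0 0.4 0 0 0 0 30" --pt "0 0 0 0 0 0 30"

```text
clock: 10.98
tcp_pos: [0.6103, -0.0584, 0.1132]
tool_rot: [179.9, 0.0, 88.6]
ft_force: [4.4, 0.4, 1.7]
grip_width: 0.0357
gripper_force: 34.9
```

>>> send_rows --pt "0 -2 0.7 -2.5 0 0 30" --pt "0 -2 0.7 -2.5 0 0 30" --pt "0 -2 0.7 -2.5 0 0 30" --pt "0 -2 0.7 -2.5 0 0 30" --pt "0 0 0 0 0 0 30" --pt "0 0 0 0 0 0 30"

```text
clock: 11.72
tcp_pos: [0.6021, -0.0582, 0.1095]
tool_rot: [169.9, 0.0, 88.6]
ft_force: [7.5, -0.1, -1.0]
grip_width: 0.0357
gripper_force: 35.0
```

>>> send_rows --pt "0 -2 0.7 -2.5 0 0 30" --pt "0 -2 0.7 -2.5 0 0 30" --pt "0 -2 0.7 -2.5 0 0 30" --pt "0 -2 0.7 -2.5 0 0 30" --pt "0 0 0 0 0 0 30" --pt "0 0 0 0 0 0 30"

```text
clock: 12.48
tcp_pos: [0.5948, -0.0579, 0.105]
tool_rot: [160.0, -0.0, 88.7]
ft_force: [5.1, 0.3, 0.2]
grip_width: 0.0357
gripper_force: 35.0
```

>>> send_rows --pt "0 -2 0.7 -2.5 0 0 30" --pt "0 -2 0.7 -2.5 0 0 30" --pt "0 0 0 0 0 0 30" --pt "0 0 0 0 0 0 30"

```text
clock: 12.98
tcp_pos: [0.5916, -0.0577, 0.1023]
tool_rot: [155.0, -0.0, 88.7]
ft_force: [4.8, 0.3, 1.3]
grip_width: 0.0361
gripper_force: 35.0
```

```bash
python3 plan.py 591.8 -58.2 101.9 -1.34 25
```

```text
at [591.6 -57.7 102.3] [ 1.5497e+02 -2.0000e-02  8.8670e+01] grip 36.1 F [4.8 0.3 1.3] t 12.975
turn [ 0.03 -0.02 -0.  ] then shift [-0.5  0.   0.4]
```

>>> send_rows --pt "0 0 1 -0.5 0 0 30" --pt "0 0 1 -0.5 0 0 30" --pt "0 0 0 0 0 0 30" --pt "0 0 0 0 0 0 30"

```text
clock: 13.48
tcp_pos: [0.5914, -0.0578, 0.1013]
tool_rot: [154.0, -0.1, 88.7]
ft_force: [-11.3, 1.0, 25.0]
grip_width: 0.0362
gripper_force: 35.0
```

```bash
python3 plan.py 591.8 -58.2 101.9 -1.34 25
python3 - <<'E'
from h import *
im,d=get_image("scene");c=proj("scene",[.6,-.05,.08]).astype(int);print(c)
cv2.imwrite("pics/s2.png",cv2.resize(im[c[1]-60:c[1]+60,c[0]-80:c[0]+80],None,fx=4.5,fy=4.5,interpolation=cv2.INTER_CUBIC))
E
```

```text
at [591.4 -57.8 101.3] [ 1.5397e+02 -8.0000e-02  8.8660e+01] grip 36.2 F [-11.3   1.   25. ] t 13.475
turn [ 1.03 -0.07 -0.03] then shift [-0.3  0.6 -0.3]
[296 190]
```

>>> send_rows --pt "0 0 -2 1 0 0 30" --pt "0 0 -1.5 0 0 0 30" --pt "0 0 0 0 0 0 30" --pt "0 0 0 0 0 0 30"

```text
clock: 14.02
tcp_pos: [0.5913, -0.0579, 0.1028]
tool_rot: [155.0, 0.0, 88.7]
ft_force: [12.5, -0.4, -11.9]
grip_width: 0.0359
gripper_force: 35.0
```

>>> send_rows --pt "0 0 1.5 0 0 0 60" --pt "0 0 0 0 0 0 60" --pt "0 0 0 0 0 0 60" --pt "0 0 -20 0 0 0 60" --pt "0 0 -50 0 0 0 60" --pt "0 0 -40 5 0 0 88" --pt "0 0 0 10 0 0 87.8" --pt "0 0 0 10 0 0 87.8"

```text
clock: 15.02
tcp_pos: [0.5449, -0.0553, 0.2037]
tool_rot: [-179.9, -0.1, 88.8]
ft_force: [-0.3, -0.7, -0.6]
grip_width: 0.086
gripper_force: 0.0
```

```bash
python3 plan.py 454.5 32.5 150 -16.5
cat > chk.py <<'E'
from h import *
from scipy.spatial.transform import Rotation as R
# clipped check: points at relay front face (rail z 58) in rail frame
C=[]
for n in("top","scene"):
    im,d=get_image(n);C.append((n,)+cloud(n,im,d)+(im,))
import sys
o=np.array([609.1,-147.5,61.6]);M=R.from_euler('zy',[-1.34,-25],degrees=True)
for n,P,c,uv,im in C:
    q=M.inv().apply(P*1000-o)
    for y in map(float,sys.argv[1].split(",")):
        k=(abs(q[:,0])<28)&(abs(q[:,1]-y)<19)&(q[:,2]>45)&(q[:,2]<75);t=q[k]
        if k.sum()>20:
            A=np.c_[t[:,:2]-t[:,:2].mean(0),np.ones(k.sum())];s=np.linalg.lstsq(A,t[:,2],rcond=None)[0]
            print(n,"slot",y,k.sum(),"z",np.median(t[:,2]),"slopes",s[:2],rect(t/1000))
    for g in sys.argv[2:]:
        c0=np.array(list(map(float,g.split(","))))/1000
        b=seg(P,c0,.058,.08,.05);print(n,g,len(b),rect(b) if len(b)>9 else "")
    cv2.imwrite(f"pics/last_{n}.png",im)
E
python3 chk.py 90 454,32 433,-79 422,-183
```

```text
at [544.9 -55.3 203.7] [-1.7986e+02 -1.2000e-01  8.8780e+01] grip 86.0 F [-0.3 -0.7 -0.6] t 15.025
turn [-0.15 -0.1  15.28] then shift [  58.5 -111.6   53.7]
top 454,32 0 
top 433,-79 102 (array([431.8, -80.2]), array([25.9, 36.6]), 68.0)
top 422,-183 102 (array([ 420.5, -183.5]), array([36. , 25.7]), 14.2)
scene slot 90.0 111 z 55.51697152664183 slopes [-0.0541 -0.1032] (array([ 1.6, 91.6]), array([37.3, 30.3]), 3.5)
scene 454,32 103 (array([456.,  33.]), array([30. , 35.5]), 72.7)
scene 433,-79 96 (array([435. , -79.2]), array([29.7, 36.2]), 64.4)
scene 422,-183 68 (array([ 423.7, -182.1]), array([33.6, 29.2]), 11.5)
```

>>> send_rows --pt "0 0 0 0 0 7.6 87.8" --pt "0 0 0 0 0 7.7 87.8" --pt "19.5 -37 0 0 0 0 87.8" --pt "19.5 -37 18 0 0 0 87.8" --pt "19.5 -37.6 35 0 0 0 87.8" --pt "0 0 0 0 0 0 87.8" --pt "0 0 0 0 0 0 87.8" --pt "0 0 0 0 0 0 87.8"

```text
clock: 16.12
tcp_pos: [0.4558, 0.0303, 0.1493]
tool_rot: [179.9, -0.1, 73.2]
ft_force: [0.0, 0.2, -0.4]
grip_width: 0.0877
gripper_force: 0.0
```

```bash
python3 plan.py 454.5 32.5 55 -16.5; python3 chk.py 90 433,-79 422,-183
```

```text
at [455.8  30.3 149.3] [ 1.7986e+02 -6.0000e-02  7.3250e+01] grip 87.7 F [ 0.   0.2 -0.4] t 16.125
turn [ 0.14 -0.06 -0.25] then shift [ 1.8 -1.9 94.3]
top slot 90.0 102 z 57.18226302964834 slopes [-0.0992 -0.0748] (array([-2.3, 88.7]), array([36.6, 24.6]), 0.7)
top 433,-79 102 (array([431.6, -80.2]), array([25.8, 36.8]), 67.9)
top 422,-183 103 (array([ 420.1, -183.8]), array([34.9, 27.1]), 12.2)
scene slot 90.0 107 z 55.525062903926134 slopes [-0.0083 -0.0664] (array([ 1.4, 91.7]), array([30.9, 38.9]), 84.0)
scene 433,-79 0 
scene 422,-183 0
```

```bash
cat > face.py <<'E'
from h import *
from scipy.spatial.transform import Rotation as R
def fit(P,o,M,zc):
    q=M.inv().apply(P*1000-o);k=(abs(q[:,0])<14)&(abs(q[:,1])<10)&(abs(q[:,2]-zc)<12);t=q[k]
    if k.sum()<20: return k.sum()
    A=np.c_[t[:,:2],np.ones(k.sum())];s=np.linalg.lstsq(A,t[:,2],rcond=None)[0];return k.sum(),s,np.std(t[:,2]-A@s)
MR=R.from_euler('zy',[-1.34,-25],degrees=True)
def slot(y): return np.array([609.1,-147.5,61.6])+MR.apply([0,y,0])
OFF={"top":np.array([-1.7,-2.5,0]),"scene":np.array([1.6,1.5,0])}
if __name__=="__main__":
    import sys
    for n in("top","scene"):
        d0=np.load(f"pics/{n}0.npy");P=cloud(n,np.zeros((400,640,3)),d0)[0]
        for c,a in[((454,126),9),((454.5,32.5),-17),((433,-79),-23),((422,-183),14)]:
            print(n,"control",fit(P,np.array([*c,0])+OFF[n],R.from_euler('z',a,degrees=True),68))
        for i in range(2):
            im,d=get_image(n);P=cloud(n,im,d)[0]
            for y in map(float,sys.argv[1:]): print(n,"slot",y,fit(P,slot(y)+OFF[n],MR,58))
E
python3 face.py 90
```

```text
top control (np.int64(55), array([-0.0769, -0.0568, 68.455 ]), np.float64(2.455638967706382))
top control (np.int64(57), array([-0.0403, -0.0075, 68.8223]), np.float64(2.407127212985958))
top control (np.int64(57), array([ 0.0303, -0.0483, 68.171 ]), np.float64(2.8546704891394614))
top control (np.int64(61), array([-0.0248,  0.0104, 68.1202]), np.float64(2.896203145387004))
top slot 90.0 (np.int64(54), array([-0.0347, -0.0362, 56.5205]), np.float64(2.492090448557159))
top slot 90.0 (np.int64(53), array([-0.0499,  0.1866, 56.9161]), np.float64(2.2687882622932793))
scene control (np.int64(58), array([ 0.0261, -0.0528, 67.8845]), np.float64(3.402509606308185))
scene control (np.int64(58), array([-0.0355, -0.179 , 68.1078]), np.float64(3.9653353729366914))
scene control (np.int64(47), array([ 0.0526, -0.0847, 67.2339]), np.float64(3.726389863106418))
scene control (np.int64(47), array([ 0.0328, -0.1004, 67.3482]), np.float64(3.791743472225678))
scene slot 90.0 (np.int64(49), array([ 0.014 , -0.1026, 56.9641]), np.float64(2.93167922470793))
scene slot 90.0 (np.int64(45), array([ 0.0406,  0.0784, 56.8471]), np.float64(2.7508314895397707))
```

>>> send_rows --pt "1.5 -1.5 40 0 0 0 87.8" --pt "0 0 35 0 0 0 87.8" --pt "0 0 14 0 0 0 87.8" --pt "0 0 5 0 0 0 87.8" --pt "0 0 0 0 0 0 87.8" --pt "0 0 0 0 0 0 87.8"

```text
clock: 17.18
tcp_pos: [0.4544, 0.0332, 0.0555]
tool_rot: [179.9, -0.1, 73.3]
ft_force: [0.5, 0.9, 0.6]
grip_width: 0.088
gripper_force: 0.0
```

```bash
python3 plan.py 454.5 32.5 55 -16.5
```

```text
at [454.4  33.2  55.5] [ 1.7993e+02 -6.0000e-02  7.3340e+01] grip 88.0 F [0.5 0.9 0.6] t 17.175
turn [ 0.07 -0.06 -0.16] then shift [-0.6  0.3  0.5]
```

>>> send_rows --pt "0 0 0.5 0 0 0 50" --pt "0 0 0 0 0 0 30" --pt "0 0 0 0 0 0 30" --pt "0 0 0 0 0 0 30" --pt "0 0 0 0 0 0 30" --pt "0 0 0 0 0 0 30"

```text
clock: 17.92
tcp_pos: [0.454, 0.033, 0.0541]
tool_rot: [180.0, -0.0, 73.3]
ft_force: [0.8, -0.3, 0.3]
grip_width: 0.036
gripper_force: 35.0
```

>>> send_rows --pt "0 0 -40 0 0 0 30" --pt "0 0 -55 0 0 -7.6 30" --pt "0 0 -20 0 0 -7.6 30" --pt "0 0 0 0 0 0 30" --pt "0 0 0 0 0 0 30"

```text
clock: 18.55
tcp_pos: [0.4529, 0.0331, 0.1681]
tool_rot: [-179.9, 0.0, 88.4]
ft_force: [0.0, 0.3, -2.1]
grip_width: 0.0361
gripper_force: 35.0
```

```bash
python3 -c "
from face import *;print(slot(30),slot(-30),slot(-90))"; python3 plan.py 613.8 -117.5 150 -1.34
```

```text
[ 609.7358 -117.5082   61.8965] [ 608.4642 -177.4918   61.3035] [ 607.1925 -237.4754   60.7105]
at [452.9  33.1 168.1] [-1.7991e+02  1.0000e-02  8.8390e+01] grip 36.1 F [ 0.   0.3 -2.1] t 18.55
turn [-0.09  0.01 -0.27] then shift [-146.8  164.4   18.1]
```

>>> send_rows --pt "0 0 -25 0 0 0 30" --pt "-45 20 0 0 0 0 30" --pt "-45 20 0 0 0 0 30" --pt "-45 30 0 0 0 0 30" --pt "-11.8 30 0 0 0 0 30" --pt "0 32 0 0 0 0 30" --pt "0 32.4 0 0 0 0 30" --pt "0 0 30 0 0 0 30" --pt "0 0 13 0 0 0 30" --pt "0 0 0 0 0 0 30" --pt "0 0 0 0 0 0 30" --pt "0 0 0 0 0 0 30"

```text
clock: 20.05
tcp_pos: [0.6147, -0.118, 0.1521]
tool_rot: [179.9, -0.0, 88.5]
ft_force: [0.7, 0.0, -2.2]
grip_width: 0.0354
gripper_force: 35.0
```

```bash
sed -i "s/from_euler('zy'/from_euler('ZY'/" face.py chk.py; python3 plan.py 613.8 -117.5 114.2 -1.34
```

```text
at [ 614.7 -118.   152.1] [ 1.7991e+02 -1.0000e-02  8.8530e+01] grip 35.4 F [ 0.7  0.  -2.2] t 20.05
turn [ 0.09 -0.01 -0.13] then shift [ 0.5 -0.9 37.9]
```

>>> send_rows --pt "0 -0.7 20 0 0 0 30" --pt "0 0 12 0 0 0 30" --pt "0 0 4 0 0 0 30" --pt "0 0 2 0 0 0 30" --pt "0 0 0 0 0 0 30" --pt "0 0 0 0 0 0 30"

```text
clock: 20.8
tcp_pos: [0.6139, -0.118, 0.1135]
tool_rot: [180.0, 0.0, 88.5]
ft_force: [-0.1, -0.8, -2.0]
grip_width: 0.036
gripper_force: 35.0
```

>>> send_rows --pt "0 -1.8 0.85 0 0 0 30" --pt "0 -1.8 0.85 0 0 0 30" --pt "0 0 0 0 0 0 30" --pt "0 0 0 0 0 0 30"

```text
clock: 21.3
tcp_pos: [0.61, -0.1178, 0.1114]
tool_rot: [180.0, -0.0, 88.5]
ft_force: [1.1, -0.3, -1.2]
grip_width: 0.036
gripper_force: 35.0
```

>>> send_rows --pt "0 -1.8 0.85 0 0 0 30" --pt "0 0 0 0 0 0 30" --pt "0 0 0 0 0 0 30"

```text
clock: 21.68
tcp_pos: [0.6094, -0.1177, 0.1112]
tool_rot: [179.8, 0.0, 88.6]
ft_force: [5.8, 0.4, 0.6]
grip_width: 0.0357
gripper_force: 35.0
```

>>> send_rows --pt "0 1 -2 0 0 0 30" --pt "0 0 -1.5 0 0 0 30" --pt "0 0 0 0 0 0 30" --pt "0 0 0 0 0 0 30"

```text
clock: 22.18
tcp_pos: [0.6088, -0.1177, 0.1134]
tool_rot: [-179.9, 0.0, 88.5]
ft_force: [5.0, -0.2, -8.6]
grip_width: 0.0359
gripper_force: 35.0
```

>>> send_rows --pt "0 0 1 0 0 0 30" --pt "0 0 1 0 0 0 30" --pt "0 0 0 0 0 0 30" --pt "0 -2 0.7 -2.5 0 0 30" --pt "0 -2 0.7 -2.5 0 0 30" --pt "0 -2 0.7 -2.5 0 0 30" --pt "0 -2 0.7 -2.5 0 0 30" --pt "0 0 0 0 0 0 30" --pt "0 0 0 0 0 0 30"

```text
clock: 23.3
tcp_pos: [0.601, -0.1175, 0.1087]
tool_rot: [170.1, -0.0, 88.5]
ft_force: [0.8, -0.3, -2.0]
grip_width: 0.0356
gripper_force: 35.0
```

>>> send_rows --pt "0 -2 0.7 -2.5 0 0 30" --pt "0 -2 0.7 -2.5 0 0 30" --pt "0 -2 0.7 -2.5 0 0 30" --pt "0 -2 0.7 -2.5 0 0 30" --pt "0 0 0 0 0 0 30" --pt "0 0 0 0 0 0 30"

```text
clock: 24.05
tcp_pos: [0.594, -0.1173, 0.1038]
tool_rot: [160.1, -0.0, 88.6]
ft_force: [-1.5, -0.0, 0.7]
grip_width: 0.0357
gripper_force: 35.0
```

>>> send_rows --pt "0 -2 0.7 -2.5 0 0 30" --pt "0 -2 0.7 -2.5 0 0 30" --pt "0 0 0 0 0 0 30" --pt "0 0 0 0 0 0 30"

```text
clock: 24.55
tcp_pos: [0.591, -0.1173, 0.1012]
tool_rot: [155.1, -0.0, 88.5]
ft_force: [-4.6, 0.6, 3.8]
grip_width: 0.036
gripper_force: 35.0
```

>>> send_rows --pt "0 -0.4 1 -0.5 0 0 30" --pt "0 0 1 -0.5 0 0 30" --pt "0 0 0 0 0 0 30" --pt "0 0 0 0 0 0 30"

```text
clock: 25.05
tcp_pos: [0.5906, -0.1174, 0.1009]
tool_rot: [154.0, -0.1, 88.5]
ft_force: [-25.1, 0.6, 32.5]
grip_width: 0.0358
gripper_force: 35.1
```

>>> send_rows --pt "0 0 -2 1 0 0 30" --pt "0 0 -1.5 0 0 0 30" --pt "0 0 0 0 0 0 30" --pt "0 0 0 0 0 0 30"

```text
clock: 25.55
tcp_pos: [0.5907, -0.1172, 0.1023]
tool_rot: [155.0, 0.0, 88.6]
ft_force: [5.1, -1.6, -9.6]
grip_width: 0.0358
gripper_force: 35.0
```

>>> send_rows --pt "0 0 1.5 0 0 0 60" --pt "0 0 0 0 0 0 60" --pt "0 0 0 0 0 0 60" --pt "0 0 -20 0 0 0 60" --pt "0 0 -50 0 0 0 60" --pt "0 0 -40 5 0 0 87.8" --pt "0 0 0 10 0 0 87.8" --pt "0 0 0 10 0 0 87.8"

```text
clock: 26.55
tcp_pos: [0.5447, -0.1149, 0.2032]
tool_rot: [-179.9, -0.1, 88.6]
ft_force: [0.4, -0.4, -1.4]
grip_width: 0.086
gripper_force: 0.0
```

```bash
python3 plan.py 433.5 -79.5 150 -22
```

```text
at [ 544.7 -114.9  203.2] [-1.799e+02 -6.000e-02  8.864e+01] grip 86.0 F [ 0.4 -0.4 -1.4] t 26.55
turn [-0.11 -0.04 20.64] then shift [  -8.9 -116.4   53.2]
```

>>> send_rows --pt "0 0 0 0 0 10.3 87.8" --pt "0 0 0 0 0 10.3 87.8" --pt "-3 -39 0 0 0 0 87.8" --pt "-3 -39 18 0 0 0 87.8" --pt "-2.9 -38.4 35 0 0 0 87.8" --pt "0 0 0 0 0 0 87.8" --pt "0 0 0 0 0 0 87.8" --pt "0 0 0 0 0 0 87.8"

```text
clock: 27.55
tcp_pos: [0.4346, -0.0811, 0.1487]
tool_rot: [179.9, -0.0, 67.9]
ft_force: [-1.1, -1.1, -0.2]
grip_width: 0.0879
gripper_force: 0.0
```

```bash
python3 plan.py 433.5 -79.5 55 -22; python3 face.py 90 30|grep slot;  python3 chk.py 200 433,-79 422,-183
```

```text
at [434.6 -81.1 148.7] [ 1.7987e+02 -2.0000e-02  6.7940e+01] grip 87.9 F [-1.1 -1.1 -0.2] t 27.55
turn [ 0.13 -0.02 -0.06] then shift [ 1.1 -1.6 93.7]
top slot 90.0 8
top slot 30.0 (np.int64(31), array([ 0.0767, -0.1114, 56.4404]), np.float64(2.253134343596683))
top slot 90.0 9
top slot 30.0 (np.int64(29), array([-0.0777, -0.0743, 58.4598]), np.float64(2.6090384631835795))
scene slot 90.0 (np.int64(49), array([-0.0199, -0.0405, 57.269 ]), np.float64(3.2570841991156843))
scene slot 30.0 (np.int64(53), array([-0.0458, -0.2671, 57.5763]), np.float64(3.7285208982116522))
scene slot 90.0 (np.int64(56), array([ 0.023 , -0.3183, 57.3625]), np.float64(3.0169363802977416))
scene slot 30.0 (np.int64(51), array([-0.0635, -0.3014, 57.8113]), np.float64(3.4854109841895413))
top 433,-79 0 
top 422,-183 103 (array([ 420.1, -183.6]), array([35.5, 26.1]), 13.3)
scene 433,-79 96 (array([435.6, -78.6]), array([30.1, 35.9]), 66.9)
scene 422,-183 27 (array([ 425.1, -174.3]), array([14.7, 36.3]), 76.1)
```

>>> send_rows --pt "1 -1.5 40 0 0 0 87.8" --pt "0 0 35 0 0 0 87.8" --pt "0 0 13.5 0 0 0 87.8" --pt "0 0 5 0 0 0 87.8" --pt "0 0 0 0 0 0 87.8" --pt "0 0 0 0 0 0 87.8"

```text
clock: 28.6
tcp_pos: [0.4327, -0.0791, 0.0552]
tool_rot: [179.9, -0.0, 67.9]
ft_force: [-0.2, -0.6, -0.2]
grip_width: 0.0878
gripper_force: 0.0
```

>>> send_rows --pt "0 0 0 0 0 0 50" --pt "0 0 0 0 0 0 30" --pt "0 0 0 0 0 0 30" --pt "0 0 0 0 0 0 30" --pt "0 0 0 0 0 0 30" --pt "0 0 0 0 0 0 30"

```text
clock: 29.35
tcp_pos: [0.4322, -0.0792, 0.0544]
tool_rot: [180.0, 0.0, 67.9]
ft_force: [0.5, -0.4, -0.7]
grip_width: 0.0361
gripper_force: 35.0
```

>>> send_rows --pt "0 0 -40 0 0 0 30" --pt "0 0 -60 0 0 -10.3 30" --pt "0 0 -40 0 0 -10.4 30" --pt "0 0 0 0 0 0 30" --pt "0 0 0 0 0 0 30"

```text
clock: 29.98
tcp_pos: [0.4313, -0.0787, 0.1935]
tool_rot: [-179.9, -0.0, 88.5]
ft_force: [-0.2, -0.5, -2.0]
grip_width: 0.0358
gripper_force: 35.0
```

```bash
python3 plan.py 612.4 -177.5 150 -1.34
```

```text
at [431.3 -78.7 193.5] [-1.7994e+02 -4.0000e-02  8.8540e+01] grip 35.8 F [-0.2 -0.5 -2. ] t 29.975
turn [-0.06 -0.04 -0.12] then shift [-94.6 183.4  43.5]
```

>>> send_rows --pt "-40 20 0 0 0 0 30" --pt "-40 30 0 0 0 0 30" --pt "-14.6 35 0 0 0 0 30" --pt "0 35 0 0 0 0 30" --pt "0 32 0 0 0 0 30" --pt "0 30.6 0 0 0 0 30" --pt "0 0 30 0 0 0 30" --pt "0 0 12 0 0 0 30" --pt "0 0 0 0 0 0 30" --pt "0 0 0 0 0 0 30" --pt "0 0 0 0 0 0 30"

```text
clock: 31.35
tcp_pos: [0.6127, -0.1782, 0.1533]
tool_rot: [179.9, -0.0, 88.6]
ft_force: [0.7, 0.6, -2.1]
grip_width: 0.0358
gripper_force: 35.0
```

```bash
python3 plan.py 612.4 -177.5 114.5 -1.34
```

```text
at [ 612.7 -178.2  153.3] [179.91  -0.    88.63] grip 35.8 F [ 0.7  0.6 -2.1] t 31.35
turn [ 0.09 -0.   -0.03] then shift [ 0.7 -0.3 38.8]
```

>>> send_rows --pt "0 0 20 0 0 0 30" --pt "0 0 12 0 0 0 30" --pt "0 0 4 0 0 0 30" --pt "0 0 2 0 0 0 30" --pt "0 0 0 0 0 0 30" --pt "0 0 0 0 0 0 30"

```text
clock: 32.1
tcp_pos: [0.6125, -0.1782, 0.1147]
tool_rot: [180.0, 0.0, 88.6]
ft_force: [0.2, 0.0, -1.8]
grip_width: 0.0356
gripper_force: 35.0
```

>>> send_rows --pt "0 -1.8 0.85 0 0 0 30" --pt "0 -1.8 0.85 0 0 0 30" --pt "0 0 0 0 0 0 30" --pt "0 0 0 0 0 0 30"

```text
clock: 32.6
tcp_pos: [0.6087, -0.178, 0.1127]
tool_rot: [180.0, -0.0, 88.6]
ft_force: [-0.0, -0.5, -1.7]
grip_width: 0.0362
gripper_force: 35.0
```

>>> send_rows --pt "0 -1.8 0.85 0 0 0 30" --pt "0 0 0 0 0 0 30" --pt "0 0 0 0 0 0 30"

```text
clock: 32.98
tcp_pos: [0.6077, -0.1779, 0.1122]
tool_rot: [179.9, 0.0, 88.7]
ft_force: [2.6, -0.2, -0.8]
grip_width: 0.036
gripper_force: 35.0
```

>>> send_rows --pt "0 1 -2 0 0 0 30" --pt "0 0 -1.5 0 0 0 30" --pt "0 0 0 0 0 0 30" --pt "0 0 0 0 0 0 30"

```text
clock: 33.48
tcp_pos: [0.6074, -0.1778, 0.1139]
tool_rot: [-179.9, 0.0, 88.6]
ft_force: [4.9, -1.6, -15.1]
grip_width: 0.0363
gripper_force: 35.0
```

>>> send_rows --pt "0 0 1.5 0 0 0 30" --pt "0 0 1 0 0 0 30" --pt "0 0 0 0 0 0 30" --pt "0 -2 0.7 -2.5 0 0 30" --pt "0 -2 0.7 -2.5 0 0 30" --pt "0 -2 0.7 -2.5 0 0 30" --pt "0 -2 0.7 -2.5 0 0 30" --pt "0 0 0 0 0 0 30" --pt "0 0 0 0 0 0 30"

```text
clock: 34.6
tcp_pos: [0.6004, -0.1777, 0.1099]
tool_rot: [170.0, -0.0, 88.7]
ft_force: [-0.1, 0.1, -1.1]
grip_width: 0.0358
gripper_force: 35.0
```

>>> send_rows --pt "0 -2 0.7 -2.5 0 0 30" --pt "0 -2 0.7 -2.5 0 0 30" --pt "0 -2 0.7 -2.5 0 0 30" --pt "0 -2 0.7 -2.5 0 0 30" --pt "0 0 0 0 0 0 30" --pt "0 0 0 0 0 0 30"

```text
clock: 35.35
tcp_pos: [0.5924, -0.1777, 0.1044]
tool_rot: [160.2, -0.0, 88.6]
ft_force: [-4.2, 0.1, -2.5]
grip_width: 0.0357
gripper_force: 35.0
```

>>> send_rows --pt "0 -2 0.7 -2.5 0 0 30" --pt "0 -2 0.7 -2.5 0 0 30" --pt "0 0 0 0 0 0 30" --pt "0 0 0 0 0 0 30"

```text
clock: 35.85
tcp_pos: [0.5909, -0.1777, 0.1026]
tool_rot: [155.0, 0.0, 88.6]
ft_force: [0.1, 0.4, -1.7]
grip_width: 0.0363
gripper_force: 35.0
```

>>> send_rows --pt "0 0 1 -0.5 0 0 30" --pt "0 0 1 -0.5 0 0 30" --pt "0 0 0 0 0 0 30" --pt "0 0 0 0 0 0 30"

```text
clock: 36.35
tcp_pos: [0.5907, -0.1776, 0.1022]
tool_rot: [153.9, -0.1, 88.7]
ft_force: [-18.2, 3.5, 25.9]
grip_width: 0.0356
gripper_force: 35.0
```

>>> send_rows --pt "0 0 -2 1 0 0 30" --pt "0 0 -1.5 0 0 0 30" --pt "0 0 0 0 0 0 30" --pt "0 0 0 0 0 0 30"

```text
clock: 36.85
tcp_pos: [0.5902, -0.1774, 0.1032]
tool_rot: [155.0, 0.1, 88.7]
ft_force: [4.9, -1.7, -9.7]
grip_width: 0.0357
gripper_force: 35.0
```

>>> send_rows --pt "0 0 1.5 0 0 0 60" --pt "0 0 0 0 0 0 60" --pt "0 0 0 0 0 0 60" --pt "0 0 -20 0 0 0 60" --pt "0 0 -50 0 0 0 60" --pt "0 0 -40 5 0 0 87.8" --pt "0 0 0 10 0 0 87.8" --pt "0 0 0 10 0 0 87.8"

```text
clock: 37.85
tcp_pos: [0.5438, -0.176, 0.2042]
tool_rot: [-179.9, 0.0, 88.7]
ft_force: [0.5, 0.2, -0.9]
grip_width: 0.0863
gripper_force: 0.0
```

```bash
python3 plan.py 422 -182.7 150 14
```

```text
at [ 543.8 -176.   204.2] [-179.91    0.     88.67] grip 86.3 F [ 0.5  0.2 -0.9] t 37.85
turn [-9.000e-02 -1.000e-02 -1.533e+01] then shift [  22.9 -119.8   54.2]
```

>>> send_rows --pt "0 0 0 0 0 -7.7 87.8" --pt "0 0 0 0 0 -7.6 87.8" --pt "7.6 -40 0 0 0 0 87.8" --pt "7.6 -40 18 0 0 0 87.8" --pt "7.7 -39.8 35 0 0 0 87.8" --pt "0 0 0 0 0 0 87.8" --pt "0 0 0 0 0 0 87.8" --pt "0 0 0 0 0 0 87.8"

```text
clock: 38.85
tcp_pos: [0.4232, -0.1833, 0.1496]
tool_rot: [179.9, 0.1, 104.0]
ft_force: [-0.3, 0.0, -0.6]
grip_width: 0.088
gripper_force: 0.0
```

```bash
python3 plan.py 422 -182.7 55 14; python3 face.py 90 30 -30|grep slot;  python3 chk.py 200 422,-183
python3 - <<'E'
from h import *
im=cv2.imread("pics/last_scene.png")
cv2.imwrite("pics/s3.png",cv2.resize(im[90:290,220:400],None,fx=3,fy=3,interpolation=cv2.INTER_CUBIC))
E
```

```text
at [ 423.2 -183.3  149.6] [1.7990e+02 7.0000e-02 1.0399e+02] grip 88.0 F [-0.3  0.  -0.6] t 38.85
turn [ 0.1   0.07 -0.01] then shift [ 0.9 -1.  94.6]
top slot 90.0 (np.int64(60), array([ 0.0289,  0.0227, 57.978 ]), np.float64(2.743458535095336))
top slot 30.0 (np.int64(58), array([ 0.    , -0.0326, 58.072 ]), np.float64(2.612217623046289))
top slot -30.0 (np.int64(56), array([-0.032 ,  0.0718, 57.1217]), np.float64(2.931961770962945))
top slot 90.0 (np.int64(61), array([ 0.026 , -0.0965, 57.4237]), np.float64(2.5242588485504567))
top slot 30.0 (np.int64(64), array([-0.0716,  0.0313, 57.5652]), np.float64(3.0844300863868486))
top slot -30.0 (np.int64(57), array([ 0.0828,  0.015 , 56.8931]), np.float64(2.377791506908614))
scene slot 90.0 (np.int64(50), array([-0.0155, -0.1707, 57.406 ]), np.float64(2.6966294900190695))
scene slot 30.0 (np.int64(50), array([-0.0042, -0.2162, 57.8327]), np.float64(3.1937008670170086))
scene slot -30.0 (np.int64(45), array([ 0.1017, -0.267 , 57.4931]), np.float64(3.6079611355361783))
scene slot 90.0 (np.int64(52), array([-0.0062, -0.0924, 57.3827]), np.float64(3.0825790436758034))
scene slot 30.0 (np.int64(46), array([-0.0234, -0.2916, 57.298 ]), np.float64(3.410594125332868))
scene slot -30.0 (np.int64(49), array([-0.011 , -0.1394, 56.6978]), np.float64(3.693468559696289))
top 422,-183 0 
scene 422,-183 87 (array([ 423.2, -181.2]), array([36.5, 29.5]), 11.4)
```

View pics/s3.png

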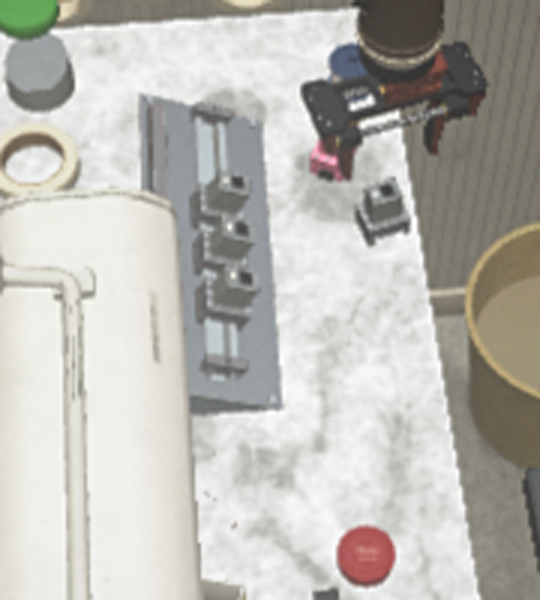

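The three mounted relays sit flat on the rail at crop (228,190), (228,240) and (232,287). The last grey relay stands at (383,205), with the pink look-alike clear of it at (325,162).

>>> send_rows --pt "0.5 -1 40 0 0 0 87.8" --pt "0 0 35 0 0 0 87.8" --pt "0 0 14 0 0 0 87.8" --pt "0 0 5.5 0 0 0 87.8" --pt "0 0 0 0 0 0 87.8" --pt "0 0 0 0 0 0 87.8"

```text
clock: 39.9
tcp_pos: [0.4211, -0.183, 0.0552]
tool_rot: [179.9, 0.0, 103.9]
ft_force: [-0.0, -0.5, 0.2]
grip_width: 0.0876
gripper_force: 0.0
```

>>> send_rows --pt "0 0 0 0 0 0 50" --pt "0 0 0 0 0 0 30" --pt "0 0 0 0 0 0 30" --pt "0 0 0 0 0 0 30" --pt "0 0 0 0 0 0 30" --pt "0 0 0 0 0 0 30"

```text
clock: 40.65
tcp_pos: [0.4206, -0.1828, 0.0543]
tool_rot: [180.0, 0.0, 103.9]
ft_force: [-0.1, -0.4, -0.8]
grip_width: 0.0363
gripper_force: 34.8
```

>>> send_rows --pt "0 0 -40 0 0 0 30" --pt "0 0 -60 0 0 7.7 30" --pt "0 0 -40 0 0 7.6 30" --pt "0 0 0 0 0 0 30" --pt "0 0 0 0 0 0 30"

```text
clock: 41.28
tcp_pos: [0.42, -0.1821, 0.1935]
tool_rot: [-180.0, -0.0, 88.8]
ft_force: [0.4, 0.1, -2.0]
grip_width: 0.0355
gripper_force: 34.8
```

```bash
python3 plan.py 611 -237.5 150 -1.34
```

```text
at [ 420.  -182.1  193.5] [-1.7995e+02 -4.0000e-02  8.8780e+01] grip 35.5 F [ 0.4  0.1 -2. ] t 41.275
turn [-0.05 -0.04  0.12] then shift [-50.9 192.2  43.5]
```

>>> send_rows --pt "-25 25 0 0 0 0 30" --pt "-25.9 35 0 0 0 0 30" --pt "0 35 0 0 0 0 30" --pt "0 35 0 0 0 0 30" --pt "0 32 0 0 0 0 30" --pt "0 30.2 0 0 0 0 30" --pt "0 0 30 0 0 0 30" --pt "0 0 12 0 0 0 30" --pt "0 0 0 0 0 0 30" --pt "0 0 0 0 0 0 30" --pt "0 0 0 0 0 0 30"

```text
clock: 42.65
tcp_pos: [0.6117, -0.2385, 0.1533]
tool_rot: [179.9, 0.0, 88.6]
ft_force: [0.5, -0.2, -1.7]
grip_width: 0.0358
gripper_force: 34.8
```

```bash
python3 plan.py 611 -237.5 114.5 -1.34
```

```text
at [ 611.7 -238.5  153.3] [1.7991e+02 1.0000e-02 8.8640e+01] grip 35.8 F [ 0.5 -0.2 -1.7] t 42.65
turn [ 0.09  0.01 -0.02] then shift [ 1.  -0.7 38.8]
```

>>> send_rows --pt "0 -0.5 20 0 0 0 30" --pt "0 0 12 0 0 0 30" --pt "0 0 4 0 0 0 30" --pt "0 0 2 0 0 0 30" --pt "0 0 0 0 0 0 30" --pt "0 0 0 0 0 0 30"

```text
clock: 43.4
tcp_pos: [0.6111, -0.2384, 0.1147]
tool_rot: [180.0, 0.0, 88.6]
ft_force: [0.1, -1.0, -1.5]
grip_width: 0.0358
gripper_force: 34.8
```

>>> send_rows --pt "0 -1.8 0.85 0 0 0 30" --pt "0 -1.8 0.85 0 0 0 30" --pt "0 0 0 0 0 0 30" --pt "0 0 0 0 0 0 30"

```text
clock: 43.9
tcp_pos: [0.6073, -0.2381, 0.1126]
tool_rot: [180.0, -0.0, 88.6]
ft_force: [-0.1, 0.1, -1.6]
grip_width: 0.036
gripper_force: 34.8
```

>>> send_rows --pt "0 -1.8 0.85 0 0 0 30" --pt "0 0 0 0 0 0 30" --pt "0 0 0 0 0 0 30"

```text
clock: 44.28
tcp_pos: [0.6061, -0.2381, 0.1121]
tool_rot: [179.9, 0.0, 88.7]
ft_force: [2.9, 0.5, -0.8]
grip_width: 0.0357
gripper_force: 34.8
```

>>> send_rows --pt "0 1 -2 0 0 0 30" --pt "0 0 -1.5 0 0 0 30" --pt "0 0 0 0 0 0 30" --pt "0 0 0 0 0 0 30"

```text
clock: 44.78
tcp_pos: [0.6059, -0.2379, 0.114]
tool_rot: [-179.9, -0.0, 88.6]
ft_force: [4.4, -2.4, -17.6]
grip_width: 0.0361
gripper_force: 34.8
```

Hooked, so I'll tilt it down.

>>> send_rows --pt "0 0 1.5 0 0 0 30" --pt "0 0 1 0 0 0 30" --pt "0 0 0 0 0 0 30" --pt "0 -2 0.7 -2.5 0 0 30" --pt "0 -2 0.7 -2.5 0 0 30" --pt "0 -2 0.7 -2.5 0 0 30" --pt "0 -2 0.7 -2.5 0 0 30" --pt "0 0 0 0 0 0 30" --pt "0 0 0 0 0 0 30"

```text
clock: 45.9
tcp_pos: [0.5992, -0.2379, 0.11]
tool_rot: [170.0, -0.0, 88.7]
ft_force: [0.5, -0.4, -1.0]
grip_width: 0.0356
gripper_force: 34.8
```

>>> send_rows --pt "0 -2 0.7 -2.5 0 0 30" --pt "0 -2 0.7 -2.5 0 0 30" --pt "0 -2 0.7 -2.5 0 0 30" --pt "0 -2 0.7 -2.5 0 0 30" --pt "0 0 0 0 0 0 30" --pt "0 0 0 0 0 0 30"

```text
clock: 46.65
tcp_pos: [0.5911, -0.2379, 0.1043]
tool_rot: [160.1, -0.0, 88.7]
ft_force: [-4.6, -1.5, -1.6]
grip_width: 0.0359
gripper_force: 34.9
```

>>> send_rows --pt "0 -2 0.7 -2.5 0 0 30" --pt "0 -2 0.7 -2.5 0 0 30" --pt "0 0 0 0 0 0 30" --pt "0 0 0 0 0 0 30"

```text
clock: 47.15
tcp_pos: [0.5896, -0.2378, 0.1026]
tool_rot: [155.0, 0.0, 88.7]
ft_force: [0.5, -0.2, -1.6]
grip_width: 0.0361
gripper_force: 34.9
```

>>> send_rows --pt "0 0 1 -0.5 0 0 30" --pt "0 0 1 -0.5 0 0 30" --pt "0 0 0 0 0 0 30" --pt "0 0 0 0 0 0 30"

```text
clock: 47.65
tcp_pos: [0.5893, -0.238, 0.1022]
tool_rot: [153.9, -0.0, 88.7]
ft_force: [-16.7, 3.7, 22.7]
grip_width: 0.036
gripper_force: 35.0
```

>>> send_rows --pt "0 0 -2 1 0 0 30" --pt "0 0 -1.5 0 0 0 30" --pt "0 0 0 0 0 0 30" --pt "0 0 0 0 0 0 30"

```text
clock: 48.15
tcp_pos: [0.5889, -0.2377, 0.1032]
tool_rot: [155.0, 0.1, 88.7]
ft_force: [4.1, -2.0, -8.2]
grip_width: 0.036
gripper_force: 35.0
```

>>> send_rows --pt "0 0 1.5 0 0 0 60" --pt "0 0 0 0 0 0 60" --pt "0 0 0 0 0 0 60" --pt "0 0 -20 0 0 0 60" --pt "0 0 -50 0 0 0 60" --pt "0 0 -40 5 0 0 60" --pt "0 0 -20 10 0 0 30" --pt "0 0 0 10 0 0 0" --pt "0 -40 0 0 0 0 0" --pt "30 -40 0 0 0 0 0" --pt "50 0 0 0 0 0 0" --pt "60 0 0 0 0 0 0" --pt "60 0 0 0 0 0 0" --pt "60 0 0 0 0 0 0" --pt "60 0 0 0 0 0 0" --pt "30 0 0 0 0 0 0" --pt "0 0 0 0 0 0 0" --pt "0 0 0 0 0 0 0"

```text
clock: 50.4
tcp_pos: [0.4634, 0.1143, 0.2206]
tool_rot: [180.0, 0.0, 88.6]
ft_force: [-0.7, 0.2, 0.1]
grip_width: 0.0007
gripper_force: 0.0
```

```bash
python3 - <<'E'
from h import *
for n in("top","scene"):
    P,c,uv=cloud(n,cv2.imread(f"pics/{n}0.png"),np.load(f"pics/{n}0.npy"))
    k=(P[:,0]>.47)&(P[:,0]<.6)&(P[:,1]>.25)&(P[:,1]<.34)&(P[:,2]>.06)&(P[:,2]<.1)&(c.max(1)<75)
    print(n,"pad",k.sum(),rect(P[k]),np.median(P[k],0),np.ptp(P[k],0))
    k=(P[:,0]>.45)&(P[:,0]<.62)&(P[:,1]>.25)&(P[:,1]<.45)&(P[:,2]>.083)&(P[:,2]<.11)&(c.mean(1)>75)
    print(n,"housing top",k.sum(),rect(P[k]),np.median(P[k],0))
E
python3 plan.py 540 285 150 0;python3 face.py 90 30 -30 -90|grep slot
python3 - <<'E'
from h import *
for n in("scene","top"):
    im,d=get_image(n); cv2.imwrite(f"pics/n_{n}.png",im)
a=cv2.imread("pics/n_scene.png")[100:340,230:430]
cv2.imwrite("pics/s4.png",cv2.resize(a,None,fx=2.5,fy=2.5,interpolation=cv2.INTER_CUBIC))
E
```

```text
top pad 95 (array([524.3, 301. ]), array([56.7, 43.3]), 81.2) [0.5298 0.2959 0.0795] [0.0418 0.0602 0.0325]
top housing top 313 (array([528.1, 331.2]), array([ 44.6, 117.7]), 1.4) [0.5269 0.3529 0.0916]
at [463.4 114.3 220.6] [1.800e+02 2.000e-02 8.859e+01] grip 0.7 F [-0.7  0.2  0.1] t 50.4
turn [ 0.    0.02 -1.41] then shift [170.7  76.6  70.6]
top slot 90.0 (np.int64(62), array([ 0.0307,  0.1261, 57.5027]), np.float64(2.4213334454507938))
top slot 30.0 (np.int64(58), array([-0.042 ,  0.0969, 57.2202]), np.float64(2.8601197484185974))
top slot -30.0 (np.int64(57), array([ 0.0256,  0.0312, 57.1481]), np.float64(2.4825366611176714))
top slot -90.0 (np.int64(61), array([-0.0217, -0.0534, 57.9951]), np.float64(2.376723832056149))
top slot 90.0 (np.int64(61), array([ 0.0098,  0.0963, 58.1095]), np.float64(2.5902132902865))
top slot 30.0 (np.int64(61), array([ 0.0371, -0.0137, 56.9624]), np.float64(2.800283929897096))
top slot -30.0 (np.int64(58), array([ 0.0507, -0.0505, 57.7275]), np.float64(2.3641046320458243))
top slot -90.0 (np.int64(60), array([ 0.0064,  0.0284, 57.9197]), np.float
[... 207 characters left out ...]
51942088744))
scene slot -30.0 (np.int64(47), array([-0.0148, -0.2629, 57.387 ]), np.float64(3.352938598295935))
scene slot -90.0 (np.int64(54), array([-0.0993, -0.2996, 57.6799]), np.float64(3.906432375791724))
scene slot 90.0 (np.int64(53), array([-0.1563, -0.1924, 57.7479]), np.float64(2.7779755336156478))
scene slot 30.0 (np.int64(44), array([ 0.0009, -0.2473, 57.6033]), np.float64(2.8680444457824565))
scene slot -30.0 (np.int64(46), array([-0.0316, -0.1175, 57.4003]), np.float64(3.6444816620603815))
scene slot -90.0 (np.int64(45), array([-0.0132, -0.3823, 56.7684]), np.float64(3.1276589546983913))
  return _methods._mean(a, axis=axis, dtype=dtype,
  ret = um.true_divide(
Traceback (most recent call last):
ValueError: zero-size array to reduction operation maximum which has no identity
```

View pics/s4.png

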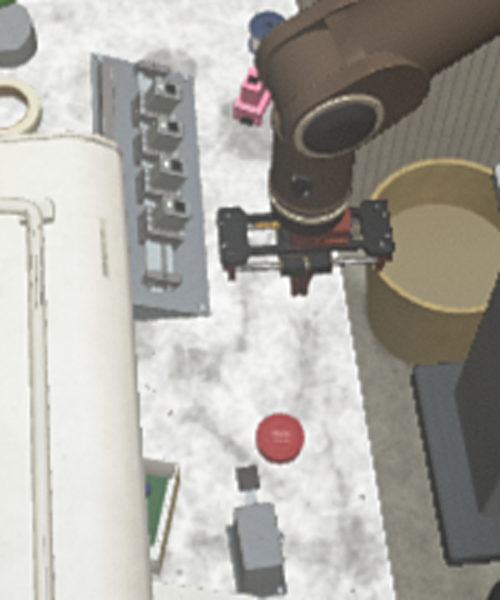

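All four relays are on the rail at crop (160,95), (160,130), (163,170) and (168,212). The pad is at crop (247,478), which is scene pixel (329,291), and the tin at (280,437) hasn't moved.

Run:
```python
from h import *
for n,u0 in(("top",(226.5,192.5)),("scene",(329,291))):
    im=cv2.imread(f"pics/{n}0.png");P,c,uv=cloud(n,im,np.load(f"pics/{n}0.npy"))
    k=(np.hypot(*(uv-u0).T)<9)&(P[:,2]>.045)&(P[:,2]<.1);d=k&(c.mean(1)<np.percentile(c[k].mean(1),60))
    print(n,k.sum(),"dark",d.sum(),rect(P[d]),np.median(P[d],0),"max c",np.percentile(c[d].mean(1),[0,50,100]),"px",uv[d].mean(0))
    x0=(P[:,0]>.45)&(P[:,0]<.62)&(P[:,1]>.31)&(P[:,1]<.45)&(P[:,2]>.083)&(P[:,2]<.11)
    print("  housing",x0.sum(),rect(P[x0]))
```

```text
top 84 dark 50 (array([534.6, 296. ]), array([49.9, 21.4]), 81.3) [0.5335 0.2862 0.0794] max c [ 9.6667 28.     54.    ] px [226.24 192.72]
  housing 332 (array([525.9, 353. ]), array([47.1, 73.6]), 0.2)
scene 101 dark 59 (array([534.5, 283.5]), array([20.2, 22.5]), 3.4) [0.5345 0.2838 0.0794] max c [ 91.     100.3333 106.3333] px [328.9661 290.7288]
  housing 429 (array([531. , 354.2]), array([45.5, 74.2]), 3.1)
```

>>> send_rows --pt "43 16.6 0 0 0 0 0" --pt "43 16.6 0 0 0 0 0" --pt "43 16.6 0 0 0 0 0" --pt "42.4 16.6 0 0 0 0 0" --pt "0 0 45 0 0 0 0" --pt "0 0 35 0 0 0 0" --pt "0 0 10 0 0 0 0" --pt "0 0 0 0 0 0 0" --pt "0 0 0 0 0 0 0" --pt "0 0 0 0 0 0 0"

```text
clock: 51.95
tcp_pos: [0.5345, 0.2855, 0.132]
tool_rot: [179.9, -0.1, 88.6]
ft_force: [-0.6, 0.1, -0.2]
grip_width: 0.0006
gripper_force: 0.0
```

```bash
python3 plan.py 534 284 72 -1.4
```

```text
at [534.5 285.5 132. ] [ 1.799e+02 -9.000e-02  8.864e+01] grip 0.6 F [-0.6  0.1 -0.2] t 51.95
turn [ 0.1  -0.09  0.04] then shift [-1.5 -0.4 60. ]
```

Pressing down in two stages while I watch the force.

>>> send_rows --pt "-1.5 0 20 0 0 0 0" --pt "0 0 10 0 0 0 0" --pt "0 0 10 0 0 0 0" --pt "0 0 8 0 0 0 0" --pt "0 0 0 0 0 0 0" --pt "0 0 0 0 0 0 0"

```text
clock: 52.7
tcp_pos: [0.5341, 0.2833, 0.0828]
tool_rot: [180.0, 0.0, 88.6]
ft_force: [-0.3, -2.4, 2.5]
grip_width: 0.0002
gripper_force: 1.8
```

>>> send_rows --pt "0 0 6 0 0 0 0" --pt "0 0 4 0 0 0 0" --pt "0 0 1.5 0 0 0 0" --pt "0 0 0 0 0 0 0" --pt "0 0 0 0 0 0 0"

```text
clock: 53.32
tcp_pos: [0.534, 0.2846, 0.0717]
tool_rot: [180.0, -0.1, 88.7]
ft_force: [-0.1, -1.0, 6.7]
grip_width: 0.0003
gripper_force: 3.0
```

>>> send_rows --pt "0 0 1 0 0 0 0" --pt "0 0 1 0 0 0 0" --pt "0 0 0 0 0 0 0" --pt "0 0 0 0 0 0 0"

```text
clock: 53.82
tcp_pos: [0.5342, 0.2846, 0.0713]
tool_rot: [179.9, -0.1, 88.7]
ft_force: [-3.5, -3.3, 19.4]
grip_width: 0.0004
gripper_force: 10.1
```

>>> send_rows --pt "0 0 -20 0 0 0 0" --pt "0 0 -20 0 0 0 0" --pt "0 0 0 0 0 0 0" --pt "0 0 0 0 0 0 0"

```text
clock: 54.32
tcp_pos: [0.5334, 0.2839, 0.1088]
tool_rot: [-180.0, -0.0, 88.7]
ft_force: [0.0, 0.1, 0.3]
grip_width: 0.0002
gripper_force: 0.0
```

Run:
```python
from h import *
im,d=get_image("top");a=cv2.imread("pics/top0.png")
s=np.s_[175:225,185:245]
cv2.imwrite("pics/t2.png",cv2.resize(np.hstack([a[s],im[s]]),None,fx=6,fy=6,interpolation=cv2.INTER_CUBIC))
```

```text
(no output)
```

View pics/t2.png

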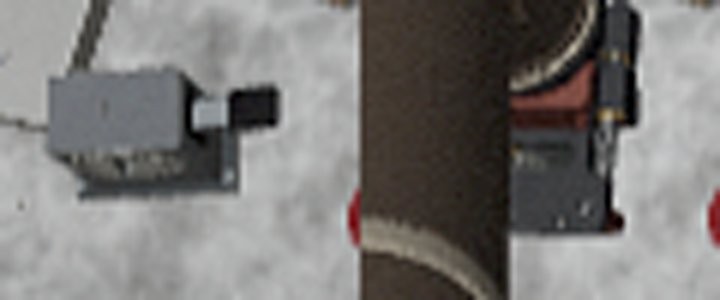

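The left half is the start picture; in the right half the arm hides the dial. The first press bottomed out with 19 N at TCP z 71, so I'll repeat it three more times and check the force at the bottom each time.

>>> send_rows --pt "0 0 16 0 0 0 0" --pt "0 0 14 0 0 0 0" --pt "0 0 9.7 0 0 0 0" --pt "0 0 0 0 0 0 0" --pt "0 0 0 0 0 0 0"

```text
clock: 55.0
tcp_pos: [0.5344, 0.2843, 0.071]
tool_rot: [180.0, -0.1, 88.6]
ft_force: [-5.0, -2.2, 25.6]
grip_width: 0.0005
gripper_force: 12.5
```

>>> send_rows --pt "0 0 -20 0 0 0 0" --pt "0 0 -19.7 0 0 0 0" --pt "0 0 0 0 0 0 0" --pt "0 0 0 0 0 0 0" --pt "0 0 16 0 0 0 0" --pt "0 0 14 0 0 0 0" --pt "0 0 9.7 0 0 0 0" --pt "0 0 0 0 0 0 0" --pt "0 0 0 0 0 0 0"

```text
clock: 56.12
tcp_pos: [0.5343, 0.2843, 0.071]
tool_rot: [180.0, -0.1, 88.6]
ft_force: [-5.1, -2.4, 26.4]
grip_width: 0.0003
gripper_force: 12.8
```

>>> send_rows --pt "0 0 -20 0 0 0 0" --pt "0 0 -19.7 0 0 0 0" --pt "0 0 0 0 0 0 0" --pt "0 0 0 0 0 0 0" --pt "0 0 16 0 0 0 0" --pt "0 0 14 0 0 0 0" --pt "0 0 9.7 0 0 0 0" --pt "0 0 0 0 0 0 0" --pt "0 0 0 0 0 0 0"

```text
clock: 57.25
tcp_pos: [0.5343, 0.2843, 0.071]
tool_rot: [180.0, -0.1, 88.6]
ft_force: [-6.6, -2.5, 25.4]
grip_width: 0.0004
gripper_force: 12.8
```

>>> send_rows --pt "0 0 -20 0 0 0 0" --pt "0 0 -20 0 0 0 0" --pt "0 0 -40 0 0 0 0" --pt "0 0 -40 0 0 0 0" --pt "0 -40 -40 0 0 0 0" --pt "0 -50 0 0 0 0 0" --pt "-40 -50 0 0 0 0 0" --pt "-40 0 0 0 0 0 0" --pt "-40 0 0 0 0 0 0" --pt "-40 0 0 0 0 0 0" --pt "0 0 0 0 0 0 0" --pt "0 0 0 0 0 0 0"

```text
clock: 58.75
tcp_pos: [0.3911, 0.1286, 0.2295]
tool_rot: [-180.0, -0.0, 88.7]
ft_force: [-0.0, 0.7, -0.0]
grip_width: 0.0005
gripper_force: 0.0
```

Run:
```python
from h import *
im,d=get_image("top");a=cv2.imread("pics/top0.png");i2,d2=get_image("scene")
s=np.s_[180:215,188:238]
cv2.imwrite("pics/t3.png",cv2.resize(np.hstack([a[s],im[s]]),None,fx=8,fy=12,interpolation=cv2.INTER_CUBIC))
cv2.imwrite("pics/t4.png",cv2.resize(np.hstack([im[130:260,180:480]]),None,fx=2.66,fy=2.66,interpolation=cv2.INTER_CUBIC))
```

```text
(no output)
```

View pics/t3.png

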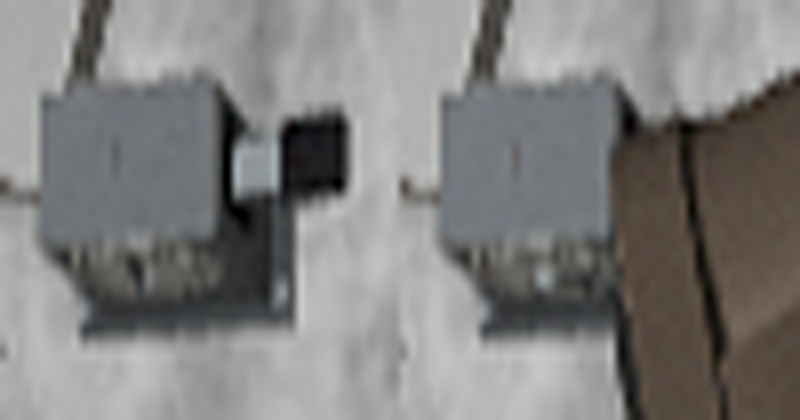

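View pics/t4.png

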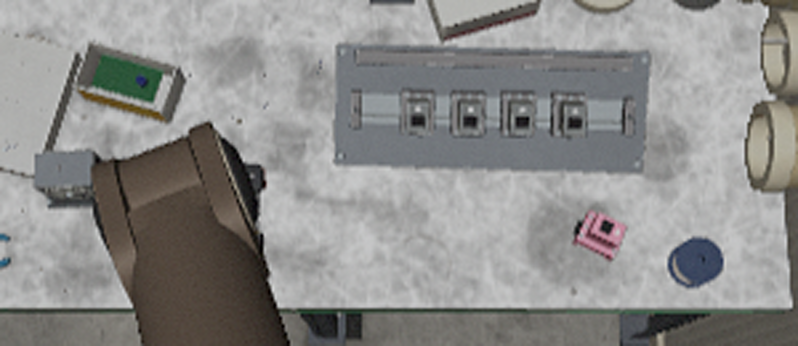

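The four relays sit evenly on the rail at crop (417,112), (468,115), (519,116) and (571,117). The dial hand is no longer upright, but the arm partly covers it, so I'll clear the arm to read it.

>>> send_rows --pt "-50 0 0 0 0 0 0" --pt "-50 0 0 0 0 0 0" --pt "-50 0 0 0 0 0 0" --pt "0 0 0 0 0 0 0" --pt "0 0 0 0 0 0 0" --pt "0 0 0 0 0 0 0"

```text
clock: 59.6
tcp_pos: [0.3879, -0.0207, 0.2293]
tool_rot: [-180.0, 0.0, 88.8]
ft_force: [-0.3, 0.4, -0.8]
grip_width: -0.0001
gripper_force: 0.0
```

Run:
```python
from h import *
a=cv2.imread("pics/top0.png");im=np.mean([get_image("top")[0] for _ in range(4)],0).astype(np.uint8)
s=np.s_[180:215,188:238]
cv2.imwrite("pics/t5.png",cv2.resize(np.hstack([a[s],im[s]]),None,fx=8,fy=14,interpolation=cv2.INTER_CUBIC))
```

```text
(no output)
```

View pics/t5.png

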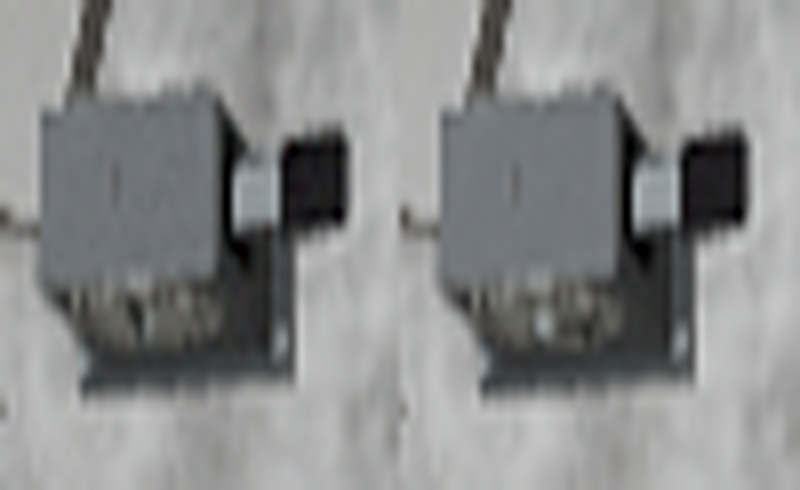

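The hand now points level to the right, dark at (575,325) beside the hub at (543,320). That is 4 marks, and the lever is back up. Handing in.

```bash
python3 -c "
from bench import close_job;print(close_job())"
```

```text
the job is handed in; nothing more can be done
None
```

I mounted all four grey relays on the rail, pressed the counter to four marks, left the tin, spool and pink look-alike untouched, and handed the job in at about 60 s; the hand-in returned no verdict.

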